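Find the well-fitting heel block with a feeler blade

ROBOT

A 7-joint arm with a two-finger parallel gripper is mounted at the origin on the work surface. World frame = base frame: x ahead of the robot, y to its left, z up, the work surface at z = 0. Lengths are in m, angles in rad, forces in N, time in s.
With the tool pointing down it reaches from about 0.4 to 0.875 m from the base axis. Payload 6.5 kg.
Tool frame: the origin (TCP) lies on the centre line of the jaws, within the pads' length; the fingertips stand 25 mm ahead of it and the grasp point (between the pads) lies 6 mm ahead of it (robot.tips_ahead is the distance from the TCP to the fingertips, in m); z points along the fingers, y is the direction in which the jaws open and shut (so a half turn about z gives the same grasp; the last joint's range is limited). The gripper opens to 85 mm and grips with 20 to 120 N. Pads are 22 mm wide; open, the fingers measure 114 mm over their backs; the gripper's body (76 mm by 85 mm) begins 54 mm behind the grasp point. The pads swing forward as they close: fully open they stand 13 mm farther back than shut.
Start: joints at [-1.276, 0.536, -0.004, 1.538, 0.003, 1.067, -0.071], TCP at [0.229, 0.608, 0.256] pointing down, gripper open.
Joint ranges: [-2.7, 2.7], [-0.37, 2.16], [-1.27, 1.26], [0.24, 2.4], [-1.31, 4.45], [0.19, 1.91], [-2.76, 2.76]. Speed limits (rad/s): [2.39, 2.39, 3.14, 3.14, 3.14, 3.14, 3.14].

INTERFACE

Orientations are given as a unit quaternion [w, x, y, z].
In Python, from workcell import robot gives the robot as it stands.
- The arm moves only by the tool carry_out, never from a script. Its argument "rows" is a list of rows, each an object with "claw": the closure, from 0 (fully open) to 1 (shut); "dp": the shift along the tool's x, y, z in mm, a list of three; "spin": the turn about the tool's z in rad. In form: [{"claw": claw, "dp": [tx, ty, tz], "spin": spin}, ...]. A call has 1 to 12 rows; each row shifts and turns the pose as measured when the row begins, along the tool's axes as they then stand; what a row does not reach is not made up. A row lasts 1/8 s, in which the tool goes at most 62.5 mm and 10.7 degrees, less where a joint would pass 70% of its speed; a pose out of reach is approached as far as the arm can. A call with a gripper value outside its range is refused whole. The fingers move at their own pace and stop on an object; "squeeze" is the grip in N (left out, the last holds). Time passes only in rows, so rows that do not move let the fingers close. It gives the time, the measured TCP pose, the force and the opening at its end, in the units of the state.
- robot.state(): the state, without advancing time (a new reading comes with each control period).
- robot.camera(name): name is "side" or "top"; returns the picture (400x640x3 uint8, red, green, blue); there is no depth.
- robot.camera_params(name): a dict with "camera_matrix" (3x3 intrinsics, pixels), "xyz" and "attitude" of the camera in the world. Camera axes: x right, y up, looking along -z (the intrinsics and any distortion apply to the point x, -y, -z); pixel columns grow to the right and rows downward; lengths in m; the calibration is good to about 2 mm. A picture is of the moment at which its call begins. camera_params takes no time and is no camera call.
- robot.finish_job(): hands the job in, once; it reports no verdict.
Trained networks look in the newest picture that a camera, given by its name, has taken for a name from the list of things; names that differ only in an ending like _2 or _b are one class to them, and where a whole thing is asked for, a point or a joint stands for the part that bears it (a point fixed in the world has none). Each returns a list of dicts, best first, with "p" (0 to 1); they miss things now and then, are a little off and sometimes report something else, mostly with a low value. They report only what shows in the picture. A call takes as long as a camera call. They do not tell look-alikes from the thing itself.
- robot.trace(query, camera): "region" (400x640 bool, what is visible of it) and "bbox" ([left, top, width, height] in pixels, round what is visible of it).
The state is a dict: "t": time; "joints": joint angles; "joint_velocities": joint speeds; "tau": joint torques, N m; "tcp_pos": TCP position; "ee_rot": TCP orientation; "ft_force": force on the tool from outside, world axes, zero at the start; "moment": the same for the moment, N m; "finger_gap": opening from 0.0 (shut) to 1.0 (fully open).
Only numpy, scipy, OpenCV 4.12 (cv2) and the standard library are available. Lean on these libraries where they do the work, as an engineer would, in place of code of your own. Each camera call takes 0.05 s, during which the arm holds its last target.

TASK

Press the red release button so that the clear lid of the sloping heel-block jig springs fully open. Then take the orange-handled feeler by its handle and find by feel, gently and never forcing the blade, the one gap of the three that lets it slide in with only a light drag; the other two are tight and stop it part way. Leave the blade fully home in that gap and let go, with the lid open and the other things on the bench undisturbed.

Things in the scene. Friction and masses are not known exactly. Their poses are not given: they have to be found in the camera images.
- release_top (a point): Centre of the top face of the round red push button (28 mm across), about 85 mm above the table, facing straight up, on a green pedestal at the jig's right-hand side. Press it straight down: 6 mm of travel, about 5 N for the whole way; by the last millimetre the lid is let go. It springs back when released. The lid's swing passes 105 mm beside the button's centre, at hand height.
- lid (a joint): Opening angle of the jig's clear, aluminium-framed lid (148 x 206 mm), hinged on the bed's upper far edge. 0: shut and latched, 8 mm above the bed over all three gaps; 2.3 rad: fully open against its stop, about upright behind the gaps, its edge about 0.28 m above the table. It springs open by itself in about a second when the button is pressed, and stays open.
- lid_edge (a point): Middle of the lid's free edge: at the low front of the bed while the lid is shut.
- bed: The green sloping bed of the jig (143 mm up the slope, 210 mm wide, fixed). Origin on its upper face, at the middle gap; z points square out of the sloping face (23 degrees from vertical, leaning towards the robot when the jig is square), x points up the slope and away, y runs across the slope along the row, from gap 3 to gap 1.
- gap_1 (a point): Centre of the mouth of the left gap (seen from the robot), about 100 mm above the table, between a dark steel anvil and a pale wooden heel block; axes as the bed's. All three gaps are alike outside: straight down along the bed's -z, so the blade must be tilted 23 degrees; 6 mm wide (bed y), 25 mm long (bed x), over 40 mm deep, 4 mm bevels all round the mouth.
- gap_2 (a point): The same for the middle gap, 66 mm from the others along the bed's y. In two of the three gaps (which two differs every time and cannot be seen) the blade meets a firm springy stop 14 mm down: 5 N to start it moving and 1.6 N more for each mm, at most 16 mm further. They never let the blade home.
- gap_3 (a point): The same for the right gap. In just one of the three gaps there is no stop: from about 13 mm down a light sprung pad on one side only drags on the blade with about 2 to 5 N, and the blade can be slid home until the handle's shoulder meets the bed.
- feeler: The feeler's orange handle, 22 x 22 mm square, 60 mm long, black band by the blade; 45 to 70 g in all. Origin at the centre of its blade end (the shoulder); z along the handle away from the blade, x along the blade's width, y across its thickness. It starts upright, blade down in a wooden stand 70 x 70 x 55 mm tall, shoulder on the stand's top; lift it 45 mm or more to clear.
- blade: The feeler's steel blade, 3 mm thick (y), 20 mm wide (x), 40 mm long, fixed to the handle; same origin and axes as the handle, so it reaches from 0 to -40 mm along z. It must not be pushed with more than 30 N.
- blade_tip (a point): Middle of the blade's free end, 40 mm below the shoulder along the handle's -z; same axes as the handle.
- last: Bystander: a pale wooden shoe last, 243 mm long; origin at its underside. Leave it where it is.
- wax_tin: Bystander: a grey wax tin, 68 mm across and 50 mm tall; origin at its underside. Leave it where it is.
- heel_a: Bystander: a loose spare wooden heel block, about 60 x 50 x 30 mm; origin at its underside. Leave it where it is.
- heel_b: Bystander: a loose spare wooden heel block, about 60 x 50 x 30 mm; origin at its underside. Leave it where it is.
- hammer: Bystander: a hammer lying flat; origin at its underside. Leave it where it is.
- screwdriver: Bystander: a screwdriver lying flat; origin at its underside. Leave it where it is.
- brush: Bystander: a brush lying flat; origin at its underside. Leave it where it is.
There are look-alikes about, which are no part of the job. Of the things that look like the feeler, the smaller one is meant.

How it is judged:
By the outcome, as a careful person would: the job done as asked, in the order asked, and still so for the second after the job is handed in, with the robot touching nothing.
It also fails if it takes over 64 s, if anything falls off the work surface, if the arm or the gripper's body presses on something with over 40 N, if the wrist force passes 120 N, or if a joint passes its speed limit or range.

## Working session

There is one attempt and no reset: what is moved stays moved. The work goes in short steps, Python scripts to look and compute and a tool call to move; the robot and the scene stay as the last step left them, time stands still between calls to the robot, and variables do not carry over. Pictures are saved under pics/ and viewed, and the job is handed in when it is done.

Besides the shell and the picture viewer there is one more tool, called after "Call:" by a JSON object that holds its "fn" and its "kwargs", one argument or row to a line. carry_out: Moves the arm, as the interface text tells. Its arguments: {"type":"object","properties":{"rows":{"type":"array","items":{"type":"object","properties":{"claw":{"type":"number"},"dp":{"type":"array","items":{"type":"number"}},"spin":{"type":"number"}}}},"squeeze":{"type":"number"}},"required":["rows"]}

```bash
ls; mkdir -p pics
python3 - <<'E'
from workcell import robot
import cv2,numpy as np
s=robot.state();print({k:np.round(v,3) for k,v in s.items()})
for c in("side","top"):
    im=robot.camera(c);cv2.imwrite(f"pics/a_{c}.png",im[:,:,::-1]);p=robot.camera_params(c);print(c,p)
print(robot.tips_ahead)
E
```

```text
pics
{'t': np.float64(0.0), 'joints': array([-1.276,  0.537, -0.004,  1.539,  0.003,  1.067, -0.071]), 'joint_velocities': array([-0.001, -0.   ,  0.001, -0.001,  0.001, -0.002,  0.001]), 'tau': array([-0.0000e+00, -5.8342e+01,  1.0480e+00, -2.5910e+01,  1.2000e-02,
        1.0000e-02, -0.0000e+00]), 'tcp_pos': array([0.229, 0.608, 0.255]), 'ee_rot': array([-0.   ,  0.179,  0.984, -0.001]), 'ft_force': array([-0.529,  0.693, -0.033]), 'moment': array([-0.014, -0.04 , -0.044]), 'finger_gap': np.float64(0.996)}
side {'camera_matrix': array([[445.33246276,   0.        , 326.80292243],
       [  0.        , 445.33246276, 207.95592159],
       [  0.        ,   0.        ,   1.        ]]), 'xyz': array([ 0.05625468, -0.83687942,  0.80625354]), 'attitude': array([ 0.85765463,  0.44132321, -0.11927888, -0.23544619])}
top {'camera_matrix': array([[363.62466962,   0.        , 325.79627416],
       [  0.        , 363.62466962, 198.33317517],
       [  0.        ,   0.        ,   1.        ]]), 'xyz': array([0.37194771, 0.01521756, 1.16438354]), 'attitude': array([-0.69592598, -0.06608705,  0.06644958,  0.7119719 ])}
0.025
```

View pics/a_side.png

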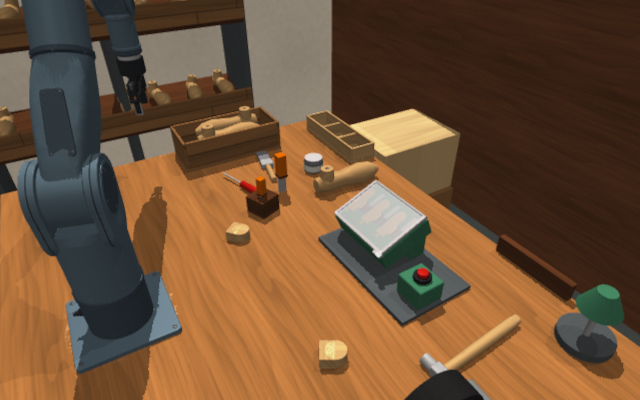

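View pics/a_top.png

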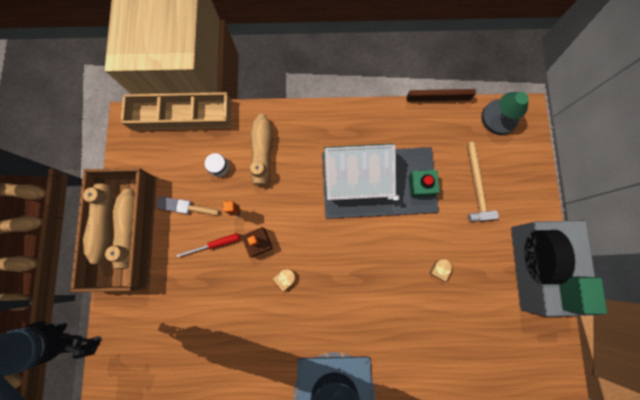

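```bash
cat > h.py <<'E'
from workcell import robot
import cv2,numpy as np
from scipy.spatial.transform import Rotation as R
def Rq(q): return R.from_quat([q[1],q[2],q[3],q[0]])
def cam(c):
    p=robot.camera_params(c); return p['camera_matrix'],np.array(p['xyz']),Rq(p['attitude']).as_matrix()
def proj(c,P):
    K,o,M=cam(c); d=(np.atleast_2d(P)-o)@M; d=d*[1,-1,-1]; u=d@K.T; return u[:,:2]/u[:,2:]
def ray(c,uv):
    K,o,M=cam(c); d=np.linalg.solve(K,[uv[0],uv[1],1.]); d=M@(d*[1,-1,-1]); return o,d/np.linalg.norm(d)
def atz(c,uv,z):
    o,d=ray(c,uv); return o+d*(z-o[2])/d[2]
def tri(a,b):
    o1,d1=ray('side',a);o2,d2=ray('top',b)
    A=np.stack([d1,-d2],1); t=np.linalg.lstsq(A,o2-o1,rcond=None)[0]
    p,q=o1+d1*t[0],o2+d2*t[1]; return (p+q)/2,np.linalg.norm(p-q)
def crop(c,name,x,y,w,h,f,im=None):
    im=robot.camera(c) if im is None else im
    cv2.imwrite(name,cv2.resize(im[y:y+h,x:x+w,::-1],None,fx=f,fy=f,interpolation=cv2.INTER_CUBIC)); return im
E
python3 - <<'E'
from h import *
for c in("side","top"):
    im=robot.camera(c)
    if c=="side":
        crop(c,"pics/b1.png",310,170,170,150,4.5,im); crop(c,"pics/b2.png",210,130,110,120,4.5,im)
    else:
        crop(c,"pics/b3.png",310,130,140,95,5.5,im); crop(c,"pics/b4.png",200,180,110,120,4.5,im)
    for q in("release_top","feeler","blade","lid","bed","lid_edge"):
        try:
            for r in robot.trace(q,c):
                m=r['region'];ys,xs=np.nonzero(m);print(c,q,round(r['p'],2),r['bbox'],xs.mean().round(1),ys.mean().round(1),m.sum())
        except Exception as e: print(c,q,e)
E
```

```text
side release_top 0.62 [413.6, 267.2, 18.0, 14.0] 421.8 272.6 104
side release_top 0.19 [224.9, 222.5, 22.9, 20.2] 237.0 232.5 373
side feeler 0.64 [274.4, 150.9, 14.4, 39.1] 280.5 169.7 376
side feeler 0.53 [260.2, 175.2, 2.6, 23.5] 260.7 186.2 180
side blade 0.55 [275.9, 175.3, 9.7, 15.4] 281.3 184.1 101
side lid 0.86 [339.1, 176.9, 86.9, 75.8] 379.0 216.2 3493
side bed 0.95 [334.6, 179.0, 92.7, 91.5] 382.3 222.5 4812
side lid_edge 0.81 [333.7, 179.7, 90.2, 75.4] 379.5 216.0 3715
side lid_edge 0.35 [419.7, 314.3, 100.8, 61.3] 470.6 347.4 1444
top feeler 0.77 [225.2, 200.5, 14.2, 17.2] 231.1 208.2 191
top lid 0.78 [325.0, 144.6, 71.6, 58.6] 359.8 171.7 3644
top bed 0.95 [320.7, 144.2, 79.0, 55.1] 359.7 171.6 3656
top bed 0.34 [174.4, 231.2, 68.5, 27.4] 218.9 242.2 284
top lid_edge 0.84 [324.5, 144.4, 72.5, 53.0] 360.2 171.1 3570
top lid_edge 0.37 [318.6, 143.3, 82.9, 56.9] 359.8 171.4 3750
```

View pics/b1.png

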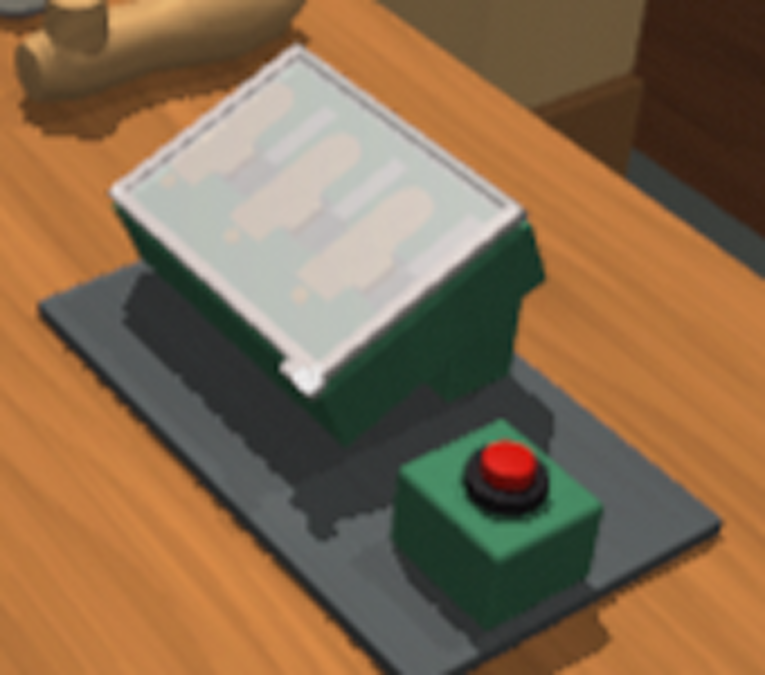

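View pics/b2.png

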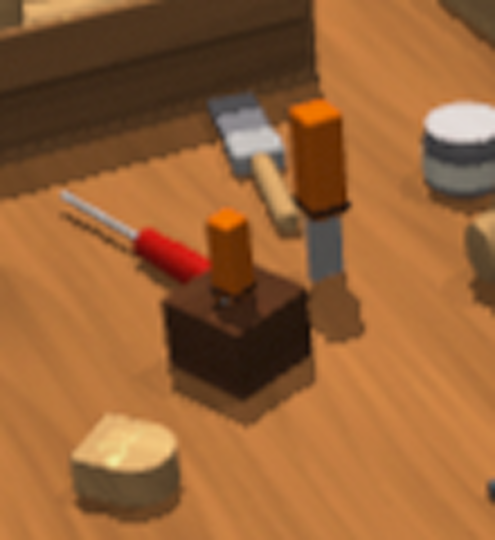

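View pics/b3.png

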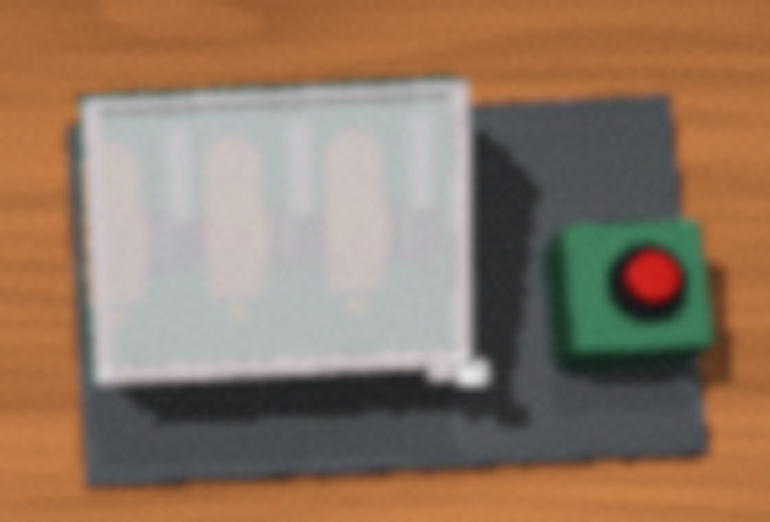

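View pics/b4.png

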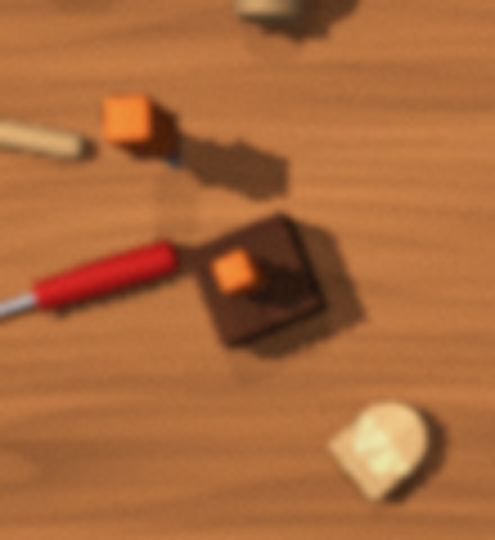

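Run:
```python
from h import *
# button: side crop (509,466)/4.5+(310,170); top crop (654,277)/5.5+(310,130)
S=lambda x,y:(x/4.5+310,y/4.5+170); T=lambda x,y:(x/5.5+310,y/5.5+130)
print("button",S(509,463),T(654,277),tri(S(509,463),T(654,277)), atz('side',S(509,463),.085),atz('top',T(654,277),.085))
names=["far-left","far-right","near-right","near-left"]
for n,a,b in zip(names,[(298,50),(522,210),(312,375),(115,192)],[(82,97),(467,82),(470,365),(98,380)]):
    print(n,*tri(S(*a),T(*b)))
S2=lambda x,y:(x/4.5+210,y/4.5+130); T2=lambda x,y:(x/4.5+200,y/4.5+180)
print("feeler top",tri(S2(228,219),T2(233,272)),atz('top',T2(233,272),.115))
print("big top",tri(S2(316,112),T2(127,118)))
for n,b in zip("abcd",[(284,214),(327,302),(231,347),(195,258)]): print("stand",n,atz('top',T2(*b),.055))
print("shaft handle end",atz('top',T2(170,258),.015))
```

```text
button (423.1111111111111, 272.8888888888889) (428.9090909090909, 180.36363636363637) (array([ 0.62637844, -0.30380311,  0.08465571]), np.float64(0.001780377130208962)) [ 0.62707726 -0.3042408   0.085     ] [ 0.62548854 -0.30321674  0.085     ]
far-left [0.71935385 0.01203603 0.134888  ] 0.001900098202856171
far-right [ 0.72170522 -0.1946562   0.14068294] 0.0004469400169521844
near-right [ 0.57861317 -0.19846735  0.08644224] 0.0015464185746880009
near-left [0.57728228 0.00532958 0.08099224] 0.004407551380133551
feeler top (array([0.45475589, 0.22800229, 0.11183218]), np.float64(0.003384664256312589)) [0.45292682 0.22795423 0.115     ]
big top (array([0.5522077 , 0.29313638, 0.13314546]), np.float64(0.0022381573505671393))
stand a [0.49606764 0.20604247 0.055     ]
stand b [0.43599236 0.17653209 0.055     ]
stand c [0.40752717 0.24068951 0.055     ]
stand d [0.46758172 0.26597402 0.055     ]
shaft handle end [0.47142909 0.29254174 0.015     ]
```

```bash
cat >> h.py <<'E'
def to(target,yaw_y=None):
    """mm in tool axes from present TCP to target TCP; spin to bring tool y heading to yaw_y (deg, mod 180)"""
    s=robot.state(); M=Rq(s['ee_rot']).as_matrix(); d=M.T@(np.array(target)-s['tcp_pos'])*1000
    h=np.degrees(np.arctan2(M[1,1],M[0,1])); 
    print('t',round(s['t'],2),'tcp',np.round(s['tcp_pos'],4),'yh',round(h,2),'toolz',np.round(M[:,2],3),'gap',round(float(s['finger_gap']),3))
    print('F',np.round(s['ft_force'],1),'q',np.round(s['joints'],3))
    print('dp',np.round(d,1))
    if yaw_y is not None:
        e=(yaw_y-h+90)%180-90; print('world yaw err',round(e,1),'deg -> spin',round(-np.radians(e),3))
E
python3 - <<'E'
from h import *
to([.626,-.304,.16])
E
```

```text
t 0.8 tcp [0.2294 0.6082 0.2563] yh 69.33 toolz [ 0.  0. -1.] gap 0.993
F [-0.6 -0.7  1.4] q [-1.276  0.536 -0.004  1.538  0.003  1.067 -0.071]
dp [-693.  -713.5   96.3]
```

Call:
{"fn": "carry_out", "kwargs": {
  "rows": [
    {"claw":1,"dp":[-43,-44,0],"spin":0},
    {"claw":1,"dp":[-43,-44,0],"spin":0},
    {"claw":1,"dp":[-43,-44,0],"spin":0},
    {"claw":1,"dp":[-43,-44,0],"spin":0},
    {"claw":1,"dp":[-43,-44,0],"spin":0},
    {"claw":1,"dp":[-43,-44,0],"spin":0},
    {"claw":1,"dp":[-43,-44,0],"spin":0},
    {"claw":1,"dp":[-43,-44,0],"spin":0},
    {"claw":1,"dp":[-43,-44,0],"spin":0},
    {"claw":1,"dp":[-43,-44,0],"spin":0},
    {"claw":1,"dp":[-43,-44,0],"spin":0},
    {"claw":1,"dp":[-43,-44,0],"spin":0}
  ]
}}

```text
t: 2.3
tcp_pos: [0.5326, -0.0735, 0.2566]
ee_rot: [0.003, 0.174, 0.985, 0.005]
ft_force: [0.6, 1.7, 0.1]
finger_gap: 0.004
```

Run:
```python
from h import *
to([.626,-.304,.16])
```

```text
t 2.3 tcp [ 0.5326 -0.0735  0.2566] yh 69.93 toolz [ 0.008  0.009 -1.   ] gap 0.004
F [0.6 1.7 0.1] q [-0.201  0.349  0.325  1.858 -0.147  0.949  1.411]
dp [-166.4 -185.6   95.3]
```

Call:
{"fn": "carry_out", "kwargs": {
  "rows": [
    {"claw":1,"dp":[-42,-46,0],"spin":0},
    {"claw":1,"dp":[-42,-46,10],"spin":0},
    {"claw":1,"dp":[-42,-46,20],"spin":0},
    {"claw":1,"dp":[-25,-30,30],"spin":0},
    {"claw":1,"dp":[0,0,20],"spin":0},
    {"claw":1,"dp":[0,0,0],"spin":0}
  ]
}}

```text
t: 3.05
tcp_pos: [0.6178, -0.2857, 0.1758]
ee_rot: [0.006, 0.176, 0.984, 0.004]
ft_force: [0.3, 0.3, -0.8]
finger_gap: -0.002
```

Run:
```python
from h import *
to([.626,-.304,.12])
```

```text
t 3.05 tcp [ 0.6178 -0.2857  0.1758] yh 69.71 toolz [ 0.013  0.007 -1.   ] gap -0.002
F [ 0.3  0.3 -0.8] q [ 0.158  0.689  0.329  1.534 -0.269  0.953  1.788]
dp [-13.5 -14.9  55.8]
```

Call:
{"fn": "carry_out", "kwargs": {
  "rows": [
    {"claw":1,"dp":[-14,-15,25],"spin":0},
    {"claw":1,"dp":[0,0,25],"spin":0},
    {"claw":1,"dp":[0,0,5],"spin":0},
    {"claw":1,"dp":[0,0,0],"spin":0}
  ]
}}

```text
t: 3.55
tcp_pos: [0.6303, -0.2993, 0.1252]
ee_rot: [0.009, 0.173, 0.985, 0.006]
ft_force: [0.4, -0.8, -0.5]
finger_gap: 0.001
```

Run:
```python
from h import *
to([.626,-.304,.104])
```

```text
t 3.55 tcp [ 0.6303 -0.2993  0.1252] yh 70.1 toolz [ 0.019  0.008 -1.   ] gap 0.001
F [ 0.4 -0.8 -0.5] q [ 0.19   0.774  0.306  1.512 -0.295  0.887  1.822]
dp [ 2.7 -6.2 21.1]
```

Call:
{"fn": "carry_out", "kwargs": {
  "rows": [
    {"claw":1,"dp":[3,-6,8],"spin":0},
    {"claw":1,"dp":[0,0,6],"spin":0},
    {"claw":1,"dp":[0,0,4],"spin":0},
    {"claw":1,"dp":[0,0,4],"spin":0}
  ]
}}

```text
t: 4.05
tcp_pos: [0.6269, -0.3043, 0.1076]
ee_rot: [0.011, 0.172, 0.985, 0.005]
ft_force: [-10.9, 5.8, 32.6]
finger_gap: 0.001
```

Run:
```python
from h import *
to([.626,-.304,.104])
crop('side','pics/c1.png',310,130,200,190,3.2)
```

```text
t 4.05 tcp [ 0.6269 -0.3043  0.1076] yh 70.14 toolz [ 0.023  0.007 -1.   ] gap 0.001
F [-10.9   5.8  32.6] q [ 0.204  0.793  0.297  1.524 -0.302  0.852  1.839]
dp [ 1.  -0.1  3.6]
```

View pics/c1.png

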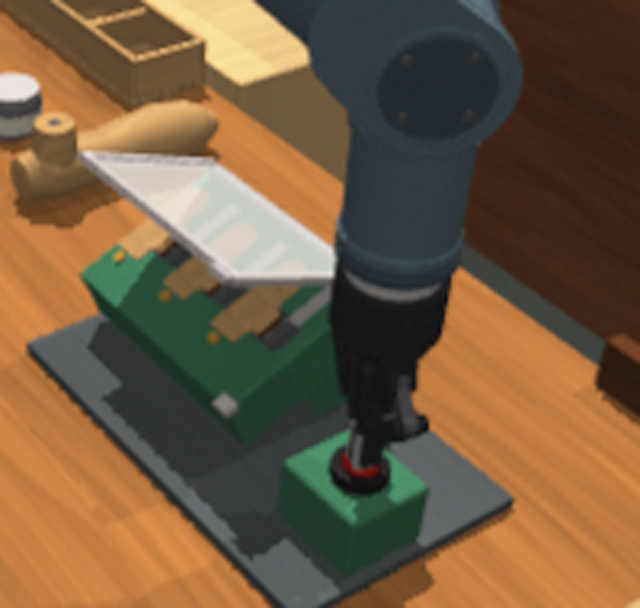

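Call:
{"fn": "carry_out", "kwargs": {
  "rows": [
    {"claw":1,"dp":[0,0,-12],"spin":0},
    {"claw":1,"dp":[0,0,-20],"spin":0},
    {"claw":1,"dp":[0,0,-40],"spin":0},
    {"claw":1,"dp":[0,0,-40],"spin":0},
    {"claw":1,"dp":[0,0,-30],"spin":0}
  ]
}}

```text
t: 4.72
tcp_pos: [0.623, -0.3045, 0.2541]
ee_rot: [0.01, 0.172, 0.985, 0.006]
ft_force: [-0.2, 0.1, 0.3]
finger_gap: -0.002
```

Run:
```python
from h import *
to([.454,.228,.22],25)
crop('side','pics/c2.png',310,100,200,190,3.2)
```

```text
t 4.72 tcp [ 0.623  -0.3045  0.2541] yh 70.14 toolz [ 0.021  0.009 -1.   ] gap -0.002
F [-0.2  0.1  0.3] q [ 0.174  0.627  0.351  1.441 -0.247  1.101  1.797]
dp [340.5 442.9  35.1]
world yaw err -45.1 deg -> spin 0.788
```

View pics/c2.png

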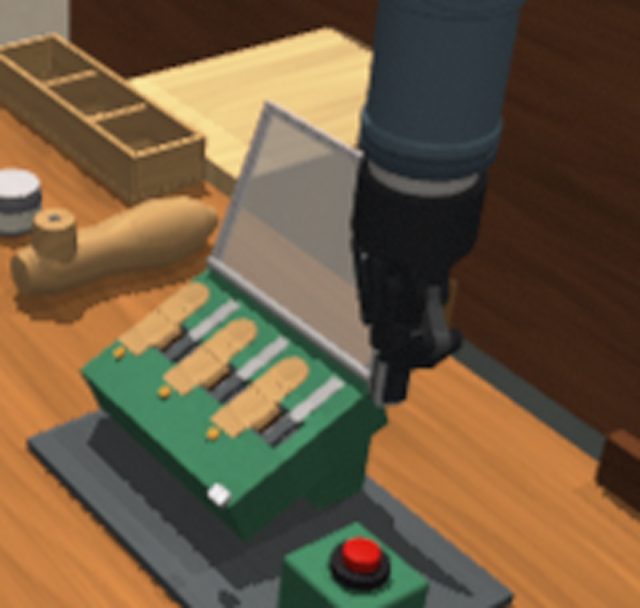

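Run:
```python
from h import *
im=crop('side','pics/d1.png',240,165,50,60,9)
im2=crop('top','pics/d2.png',238,222,44,44,9)
cv2.imwrite('pics/d.png',np.hstack([cv2.resize(cv2.imread('pics/d1.png'),(396,396)),cv2.imread('pics/d2.png')]))
```

```text
(no output)
```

View pics/d.png

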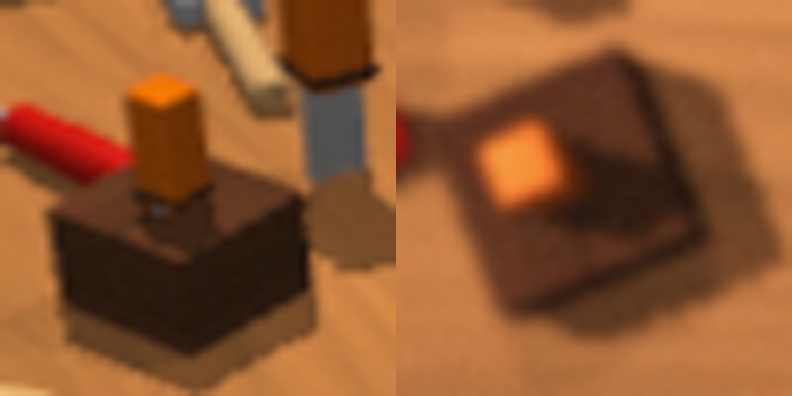

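Call:
{"fn": "carry_out", "kwargs": {
  "rows": [
    {"claw":0,"dp":[38,49,0],"spin":0},
    {"claw":0,"dp":[38,49,0],"spin":0},
    {"claw":0,"dp":[38,49,0],"spin":0},
    {"claw":0,"dp":[38,49,0],"spin":0},
    {"claw":0,"dp":[38,49,0],"spin":0},
    {"claw":0,"dp":[38,49,0],"spin":0},
    {"claw":0,"dp":[38,49,0],"spin":0},
    {"claw":0,"dp":[38,49,0],"spin":0},
    {"claw":0,"dp":[20,30,0],"spin":0.15},
    {"claw":0,"dp":[0,0,0],"spin":0.15},
    {"claw":0,"dp":[0,0,0],"spin":0.15},
    {"claw":0,"dp":[0,0,0],"spin":0.15}
  ]
}}

```text
t: 6.38
tcp_pos: [0.4525, 0.2092, 0.245]
ee_rot: [0.003, 0.462, 0.887, 0.004]
ft_force: [-0.2, 0.8, -0.3]
finger_gap: 1.0
```

Run:
```python
from h import *
to([.454,.228,.20],25)
im2=crop('top','pics/e1.png',200,180,110,110,5)
```

```text
t 6.38 tcp [0.4525 0.2092 0.245 ] yh 35.02 toolz [ 0.009  0.003 -1.   ] gap 1.0
F [-0.2  0.8 -0.3] q [-0.803  0.295  0.335  1.966 -0.122  0.89   0.205]
dp [14.6 11.6 45.1]
world yaw err -10.0 deg -> spin 0.175
```

View pics/e1.png

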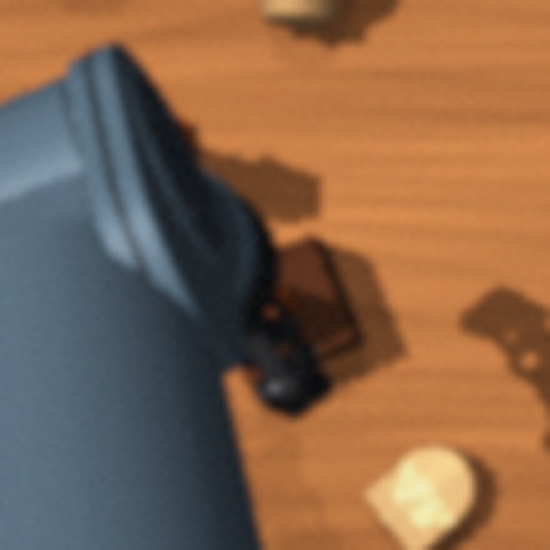

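Call:
{"fn": "carry_out", "kwargs": {
  "rows": [
    {"claw":0,"dp":[15,12,0],"spin":0},
    {"claw":0,"dp":[0,0,25],"spin":0.09},
    {"claw":0,"dp":[0,0,25],"spin":0.09},
    {"claw":0,"dp":[0,0,0],"spin":0}
  ]
}}

```text
t: 6.92
tcp_pos: [0.4526, 0.2285, 0.1922]
ee_rot: [0.002, 0.54, 0.842, 0.002]
ft_force: [0.6, -0.3, 0.7]
finger_gap: 1.0
```

Run:
```python
from h import *
to([.454,.228,.096],25)
im2=crop('side','pics/e2.png',200,100,130,130,4.5)
```

```text
t 6.92 tcp [0.4526 0.2285 0.1922] yh 24.64 toolz [ 0.006  0.001 -1.   ] gap 1.0
F [ 0.6 -0.3  0.7] q [-0.835  0.393  0.343  1.989 -0.181  0.783  0.043]
dp [-0.9  0.5 96.2]
world yaw err 0.4 deg -> spin -0.006
```

View pics/e2.png

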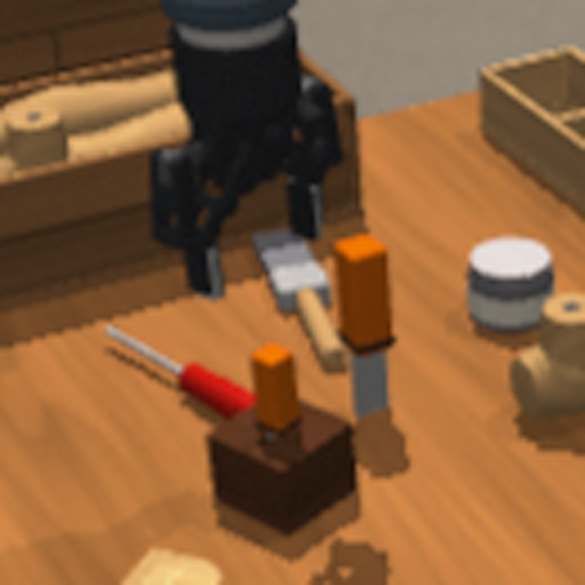

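Call:
{"fn": "carry_out", "kwargs": {
  "rows": [
    {"claw":0,"dp":[-1,0,40],"spin":0},
    {"claw":0,"dp":[0,0,30],"spin":0},
    {"claw":0,"dp":[0,0,15],"spin":0},
    {"claw":0,"dp":[0,0,5],"spin":0},
    {"claw":0,"dp":[0,0,0],"spin":0}
  ]
}}

```text
t: 7.6
tcp_pos: [0.4584, 0.2301, 0.106]
ee_rot: [0.004, 0.536, 0.844, 0.007]
ft_force: [0.3, -0.1, 0.5]
finger_gap: 1.001
```

Run:
```python
from h import *
to([.454,.228,.096],25)
im2=crop('side','pics/e3.png',200,100,130,130,4.5)
```

```text
t 7.6 tcp [0.4584 0.2301 0.106 ] yh 25.22 toolz [ 0.014  0.008 -1.   ] gap 1.001
F [ 0.3 -0.1  0.5] q [-0.774  0.542  0.28   2.027 -0.258  0.589  0.121]
dp [-0.  -5.1  9.9]
world yaw err -0.2 deg -> spin 0.004
```

View pics/e3.png

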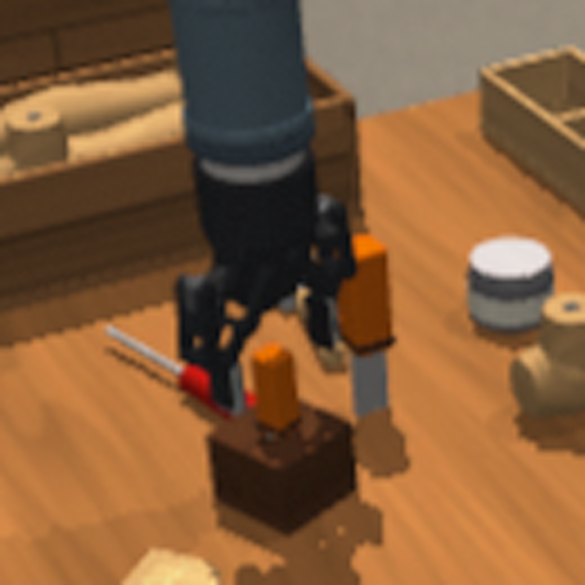

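Call:
{"fn": "carry_out", "kwargs": {
  "rows": [
    {"claw":0,"dp":[0,-5,9],"spin":0},
    {"claw":0,"dp":[0,0,0],"spin":0}
  ]
}}

```text
t: 7.9
tcp_pos: [0.4545, 0.2285, 0.0978]
ee_rot: [0.004, 0.535, 0.845, 0.008]
ft_force: [-0.6, -0.4, -1.2]
finger_gap: 1.005
```

Call:
{"fn": "carry_out", "kwargs": {
  "rows": [
    {"claw":0.6,"dp":[0,0,0],"spin":0},
    {"claw":0.75,"dp":[0,0,0],"spin":0},
    {"claw":1,"dp":[0,0,0],"spin":0},
    {"claw":1,"dp":[0,0,0],"spin":0}
  ],
  "squeeze": 60
}}

```text
t: 8.4
tcp_pos: [0.4549, 0.2288, 0.0984]
ee_rot: [0.005, 0.535, 0.845, 0.009]
ft_force: [-0.1, -0.5, 1.1]
finger_gap: 0.247
```

Run:
```python
from h import *
to([.454,.228,.096],25)
im2=crop('side','pics/e4.png',200,100,130,130,4.5)
```

```text
t 8.4 tcp [0.4549 0.2288 0.0984] yh 25.25 toolz [ 0.017  0.01  -1.   ] gap 0.247
F [-0.1 -0.5  1.1] q [-0.77   0.55   0.272  2.041 -0.265  0.563  0.127]
dp [-0.3 -1.2  2.4]
world yaw err -0.3 deg -> spin 0.004
```

View pics/e4.png

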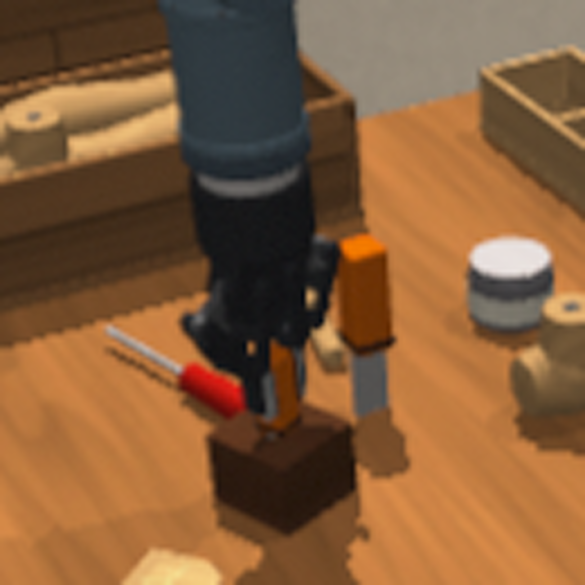

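Call:
{"fn": "carry_out", "kwargs": {
  "rows": [
    {"claw":1,"dp":[0,0,-10],"spin":0},
    {"claw":1,"dp":[0,0,-20],"spin":0},
    {"claw":1,"dp":[0,0,-30],"spin":0},
    {"claw":1,"dp":[0,0,-30],"spin":0},
    {"claw":1,"dp":[0,0,-30],"spin":0},
    {"claw":1,"dp":[0,0,0],"spin":0}
  ]
}}

```text
t: 9.2
tcp_pos: [0.4526, 0.227, 0.2243]
ee_rot: [0.005, 0.536, 0.844, 0.009]
ft_force: [-0.6, -0.2, -0.7]
finger_gap: 0.247
```

Run:
```python
from h import *
to([.6,-0.09,.25],90)
im2=crop('side','pics/f1.png',200,80,130,130,4.5)
```

```text
t 9.2 tcp [0.4526 0.227  0.2243] yh 25.21 toolz [ 0.018  0.01  -1.   ] gap 0.247
F [-0.6 -0.2 -0.7] q [-0.852  0.335  0.363  1.977 -0.158  0.836  0.037]
dp [-349.5   -1.1  -26.3]
world yaw err 64.8 deg -> spin -1.131
```

View pics/f1.png

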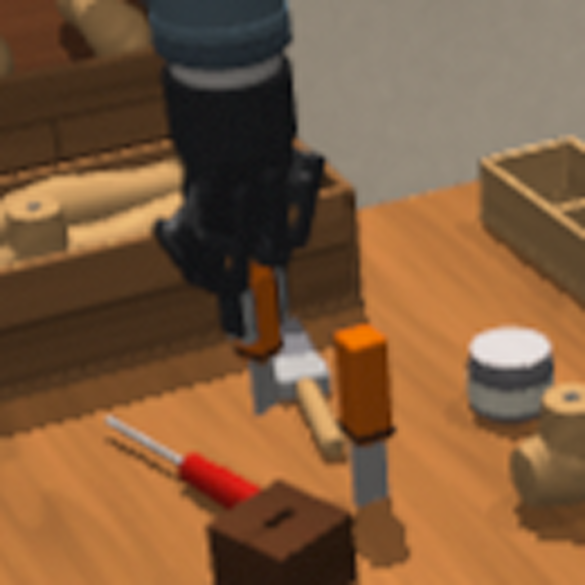

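Run:
```python
from h import *
a=robot.camera('side');b=robot.camera('top')
np.save('jig_side.npy',a);np.save('jig_top.npy',b)
crop('side','pics/g1.png',325,165,115,100,6.5,a); crop('top','pics/g2.png',310,125,140,95,5.5,b)
```

```text
(no output)
```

View pics/g1.png

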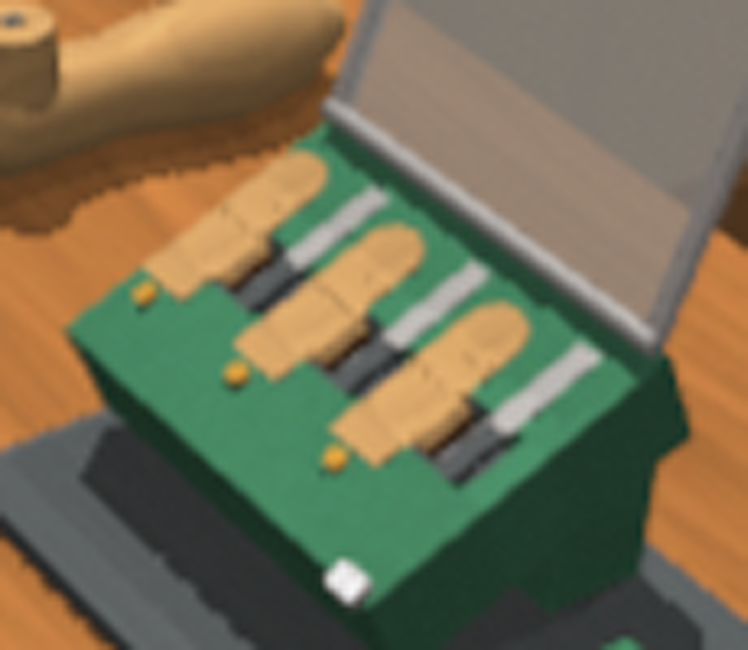

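View pics/g2.png

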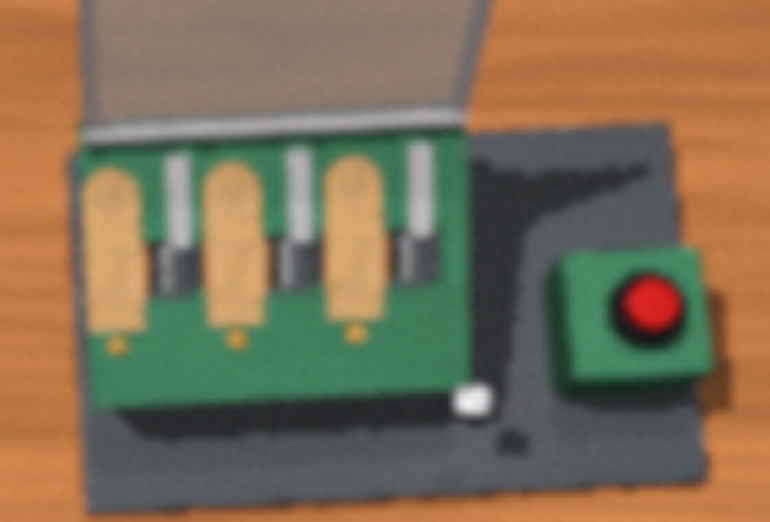

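Run:
```python
from h import *
a=np.load('jig_side.npy');b=np.load('jig_top.npy')
crop('side','pics/g3.png',350,190,60,55,13,a); crop('top','pics/g4.png',325,155,70,40,11,b)
```

```text
(no output)
```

View pics/g3.png

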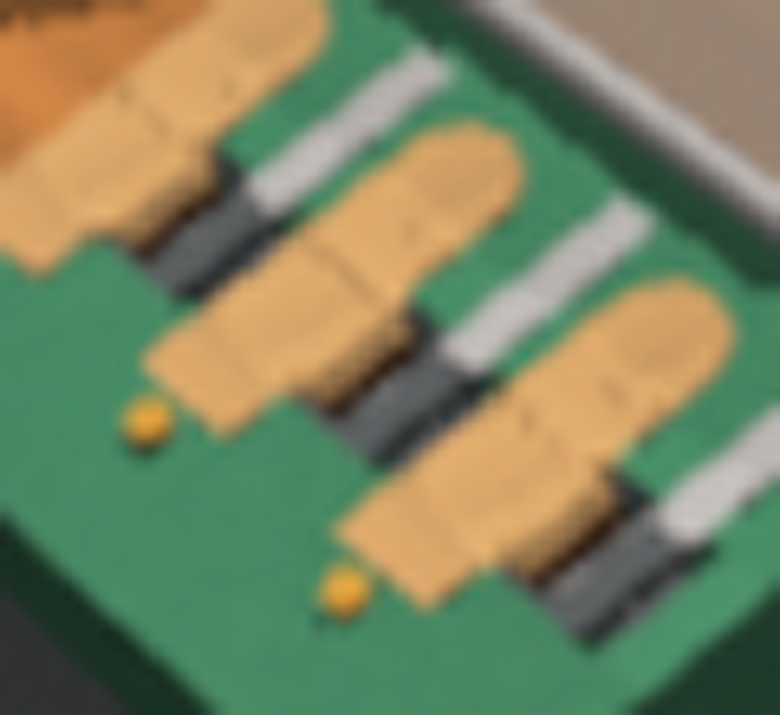

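View pics/g4.png

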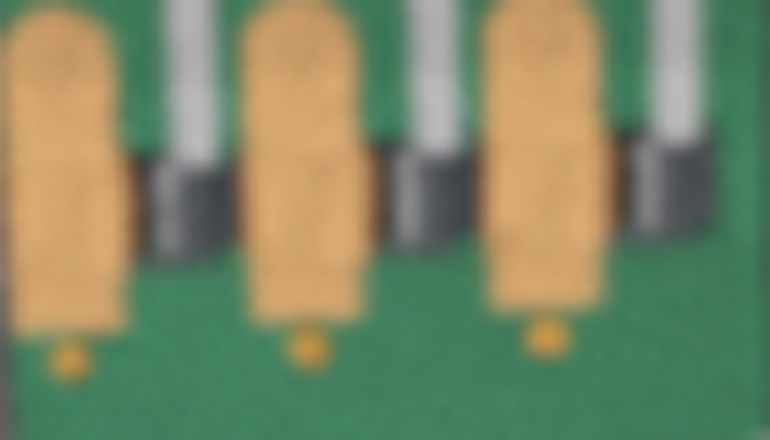

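Run:
```python
from h import *
S=lambda p:(p[0]/13+350,p[1]/13+190); T=lambda p:(p[0]/11+325,p[1]/11+155)
g=[]
for a,b in zip([(180,213),(375,375),(580,545)],[(141,210),(382,200),(624,190)]):
    p,e=tri(S(a),T(b)); g.append(p); print(np.round(p,4),round(e,4),'top@.1',np.round(atz('top',T(b),.1),4),'side@.1',np.round(atz('side',S(a),.1),4))
# yaw from base plate (z~0.01), top img g2 coords
T2=lambda x,y:(x/5.5+310,y/5.5+125)
a=atz('top',T2(92,512),.01);b=atz('top',T2(705,482),.01);print(np.degrees(np.arctan2(*(a-b)[:2]))*-1)
a=atz('top',T2(72,157),.01);b=atz('top',T2(667,125),.01);print(np.degrees(np.arctan2(*(a-b)[:2]))*-1)
# yellow dots; bed front & hinge in top
for p in[(70,360),(308,348),(547,337)]: print(atz('top',T(p),.09))
# expected gaps w/ yaw: brass dots side
for a,b in zip([(147,421),(344,590)],[(308,348),(547,337)]): print('dot',tri(S(a),T(b)))
```

```text
[ 0.6502 -0.0263  0.0951] 0.0026 top@.1 [ 0.6477 -0.0256  0.1   ] side@.1 [ 0.6475 -0.0321  0.1   ]
[ 0.652  -0.0931  0.0945] 0.0034 top@.1 [ 0.649  -0.0918  0.1   ] side@.1 [ 0.6493 -0.0991  0.1   ]
[ 0.653  -0.1598  0.0956] 0.0032 top@.1 [ 0.6503 -0.1583  0.1   ] side@.1 [ 0.651  -0.1643  0.1   ]
1.5130329538089358
1.881697538081646
[ 0.60825645 -0.00523761  0.09      ]
[ 0.61012845 -0.07076769  0.09      ]
[ 0.61171415 -0.13662162  0.09      ]
dot (array([ 0.61210567, -0.0715679 ,  0.08448691]), np.float64(0.0016278777514730093))
dot (array([ 0.6136481 , -0.13772854,  0.08544549]), np.float64(0.0019881575536472925))
```

Call:
{"fn": "carry_out", "kwargs": {
  "rows": [
    {"claw":1,"dp":[0,0,-50],"spin":0.14},
    {"claw":1,"dp":[0,0,-50],"spin":0.14},
    {"claw":1,"dp":[0,0,-50],"spin":0.14},
    {"claw":1,"dp":[0,0,-50],"spin":0}
  ]
}}

```text
t: 9.85
tcp_pos: [0.4447, 0.2235, 0.4182]
ee_rot: [0.001, 0.705, 0.709, -0.003]
ft_force: [0.2, 0.2, -0.4]
finger_gap: 0.248
```

Run:
```python
from h import *
to([.6,0.0,.45],1.5)
```

```text
t 9.85 tcp [0.4447 0.2235 0.4182] yh 0.35 toolz [-0.002 -0.005 -1.   ] gap 0.248
F [ 0.2  0.2 -0.4] q [-0.987  0.13   0.484  1.731 -0.059  1.3   -0.484]
dp [-224.6  153.9  -31. ]
world yaw err 1.1 deg -> spin -0.02
```

Call:
{"fn": "carry_out", "kwargs": {
  "rows": [
    {"claw":1,"dp":[-45,31,0],"spin":0},
    {"claw":1,"dp":[-45,31,0],"spin":0},
    {"claw":1,"dp":[-45,31,-10],"spin":0},
    {"claw":1,"dp":[-45,31,-10],"spin":0},
    {"claw":1,"dp":[-45,31,-10],"spin":0},
    {"claw":1,"dp":[0,40,-20],"spin":0},
    {"claw":1,"dp":[0,40,-20],"spin":0}
  ]
}}

```text
t: 10.72
tcp_pos: [0.6863, -0.0029, 0.4833]
ee_rot: [-0.003, 0.703, 0.711, -0.006]
ft_force: [1.3, 0.4, -0.9]
finger_gap: 0.247
```

Run:
```python
from h import *
to([.7,0.0,.5],1.5)
```

```text
t 10.72 tcp [ 0.6863 -0.0029  0.4833] yh 0.71 toolz [-0.013 -0.005 -1.   ] gap 0.247
F [ 1.3  0.4 -0.9] q [-0.414  0.552  0.645  1.091 -0.315  1.604  0.162]
dp [  2.6  13.6 -16.9]
world yaw err 0.8 deg -> spin -0.014
```

Now push out and up to see how the controller treats the reach limit.

Call:
{"fn": "carry_out", "kwargs": {
  "rows": [
    {"claw":1,"dp":[0,30,-30],"spin":0},
    {"claw":1,"dp":[0,30,-30],"spin":0},
    {"claw":1,"dp":[0,30,-30],"spin":0},
    {"claw":1,"dp":[0,30,-30],"spin":0}
  ]
}}

```text
t: 11.22
tcp_pos: [0.7772, 0.0222, 0.5629]
ee_rot: [0.033, 0.679, 0.734, -0.007]
ft_force: [0.2, 1.5, -2.8]
finger_gap: 0.25
```

Run:
```python
from h import *
to([.7,0.0,.5],1.5)
```

```text
t 11.22 tcp [0.7772 0.0222 0.5629] yh 4.54 toolz [ 0.039 -0.054 -0.998] gap 0.25
F [ 0.2  1.5 -2.8] q [-0.127  0.761  0.069  0.448  0.01   1.899  0.004]
dp [-12.6 -80.9  60.9]
world yaw err -3.0 deg -> spin 0.053
```

Call:
{"fn": "carry_out", "kwargs": {
  "rows": [
    {"claw":1,"dp":[0,10,-30],"spin":0},
    {"claw":1,"dp":[0,10,-30],"spin":0},
    {"claw":1,"dp":[0,10,-30],"spin":0}
  ]
}}

```text
t: 11.6
tcp_pos: [0.7972, 0.051, 0.6245]
ee_rot: [0.063, 0.668, 0.738, 0.065]
ft_force: [0.3, -0.5, -2.1]
finger_gap: 0.249
```

Run:
```python
from h import *
to([.7,0.0,.5],1.5)
```

```text
t 11.6 tcp [0.7972 0.051  0.6245] yh 5.72 toolz [ 0.18   0.011 -0.984] gap 0.249
F [ 0.3 -0.5 -2.1] q [-0.171  0.785  0.293  0.278 -0.233  1.906  0.021]
dp [ -40.3 -122.6  104.4]
world yaw err -4.2 deg -> spin 0.074
```

Call:
{"fn": "carry_out", "kwargs": {
  "rows": [
    {"claw":1,"dp":[0,12,-30],"spin":0},
    {"claw":1,"dp":[0,12,-30],"spin":0},
    {"claw":1,"dp":[0,12,-30],"spin":0}
  ]
}}

```text
t: 11.98
tcp_pos: [0.7879, 0.048, 0.6684]
ee_rot: [0.089, 0.668, 0.733, 0.087]
ft_force: [0.8, 0.1, -1.3]
finger_gap: 0.247
```

Run:
```python
from h import *
to([.7,0.0,.5],1.5)
```

```text
t 11.97 tcp [0.7879 0.048  0.6684] yh 5.42 toolz [ 0.246  0.009 -0.969] gap 0.247
F [ 0.8  0.1 -1.3] q [-0.175  0.749  0.328  0.246 -0.255  1.908  0.018]
dp [ -37.4 -130.6  141.1]
world yaw err -3.9 deg -> spin 0.068
```

Call:
{"fn": "carry_out", "kwargs": {
  "rows": [
    {"claw":1,"dp":[0,12,-35],"spin":0},
    {"claw":1,"dp":[0,12,-35],"spin":0},
    {"claw":1,"dp":[0,12,-35],"spin":0},
    {"claw":1,"dp":[0,12,-35],"spin":0},
    {"claw":1,"dp":[0,12,-35],"spin":0}
  ]
}}

```text
t: 12.6
tcp_pos: [0.7376, 0.0472, 0.7722]
ee_rot: [0.135, 0.661, 0.726, 0.136]
ft_force: [-0.2, 0.3, -0.2]
finger_gap: 0.25
```

Run:
```python
from h import *
to([.7,0.0,.5],1.5)
```

```text
t 12.6 tcp [0.7376 0.0472 0.7722] yh 5.54 toolz [ 0.375  0.018 -0.927] gap 0.25
F [-0.2  0.3 -0.2] q [-0.194  0.613  0.327  0.245 -0.232  1.909  0.012]
dp [ -39.  -141.1  237.3]
world yaw err -4.0 deg -> spin 0.071
```

Call:
{"fn": "carry_out", "kwargs": {
  "rows": [
    {"claw":1,"dp":[0,10,-30],"spin":0}
  ]
}}

```text
t: 12.72
tcp_pos: [0.7269, 0.0469, 0.7905]
ee_rot: [0.144, 0.659, 0.724, 0.144]
ft_force: [0.2, -0.1, -0.9]
finger_gap: 0.249
```

```bash
cat >> h.py <<'E'
psi=np.radians(1.5); th=np.radians(23)
BX=np.array([np.cos(th)*np.cos(psi),np.cos(th)*np.sin(psi),np.sin(th)])
BY=np.array([-np.sin(psi),np.cos(psi),0]); BZ=np.cross(BX,BY)
def bed():
    s=robot.state();M=Rq(s['ee_rot']).as_matrix();B=np.stack([BX,BY,BZ],1)
    E=B.T@M # tool axes in bed
    print('tool axes in bed(cols x,y,z):',np.round(E,3).tolist())
    print('TCP',np.round(s['tcp_pos'],4),'tip',np.round(s['tcp_pos']+M[:,2]*.0834,4),'F bed',np.round(B.T@s['ft_force'],2))
    return s,M,B
E
python3 - <<'E'
from h import *
bed()
g2=np.array([.651,-.092,.098]); to(g2+BZ*(.0834+.12),1.5)
E
```

```text
tool axes in bed(cols x,y,z): [[-0.065, 0.998, 0.009], [0.998, 0.065, 0.009], [0.009, 0.009, -1.0]]
TCP [0.7269 0.0469 0.7905] tip [0.7601 0.0485 0.714 ] F bed [-0.14 -0.06 -0.88]
t 12.72 tcp [0.7269 0.0469 0.7905] yh 5.57 toolz [ 0.398  0.02  -0.917] gap 0.249
F [ 0.2 -0.1 -0.9] q [-0.198  0.588  0.325  0.245 -0.226  1.909  0.011]
dp [-117.6 -355.7  398.7]
world yaw err -4.1 deg -> spin 0.071
```

Call:
{"fn": "carry_out", "kwargs": {
  "rows": [
    {"claw":1,"dp":[-8,-40,20],"spin":0.035},
    {"claw":1,"dp":[-10,-40,30],"spin":0.035},
    {"claw":1,"dp":[-10,-35,34],"spin":0},
    {"claw":1,"dp":[-10,-35,34],"spin":0},
    {"claw":1,"dp":[-10,-30,34],"spin":0},
    {"claw":1,"dp":[-10,-30,34],"spin":0},
    {"claw":1,"dp":[-10,-30,34],"spin":0},
    {"claw":1,"dp":[-10,-30,34],"spin":0},
    {"claw":1,"dp":[-10,-30,34],"spin":0},
    {"claw":1,"dp":[0,0,0],"spin":0}
  ]
}}

```text
t: 13.98
tcp_pos: [0.5835, -0.0442, 0.4237]
ee_rot: [0.145, 0.677, 0.705, 0.155]
ft_force: [-0.1, 0.5, 0.3]
finger_gap: 0.252
```

Run:
```python
from h import *
bed()
g2=np.array([.651,-.092,.098]); to(g2+BZ*(.0834+.06),1.5)
```

```text
tool axes in bed(cols x,y,z): [[-0.012, 1.0, 0.027], [1.0, 0.011, 0.011], [0.01, 0.027, -1.0]]
TCP [ 0.5835 -0.0442  0.4237] tip [ 0.6181 -0.0424  0.3479] F bed [0.02 0.53 0.32]
t 13.97 tcp [ 0.5835 -0.0442  0.4237] yh 2.21 toolz [ 0.415  0.022 -0.91 ] gap 0.252
F [-0.1  0.5  0.3] q [-0.349  0.055  0.383  1.855 -0.074  0.81   0.108]
dp [-50.7 -71.8 179.9]
world yaw err -0.7 deg -> spin 0.012
```

Call:
{"fn": "carry_out", "kwargs": {
  "rows": [
    {"claw":1,"dp":[-15,-30,20],"spin":0.01},
    {"claw":1,"dp":[-15,-30,30],"spin":0},
    {"claw":1,"dp":[-15,-12,35],"spin":0},
    {"claw":1,"dp":[-5,0,35],"spin":0},
    {"claw":1,"dp":[0,0,25],"spin":0},
    {"claw":1,"dp":[0,0,10],"spin":0},
    {"claw":1,"dp":[0,0,0],"spin":0}
  ]
}}

```text
t: 14.85
tcp_pos: [0.6028, -0.0897, 0.2688]
ee_rot: [0.155, 0.675, 0.701, 0.168]
ft_force: [0.4, 0.8, -0.7]
finger_gap: 0.249
```

Run:
```python
from h import *
bed()
g2=np.array([.651,-.092,.098]); to(g2+BZ*(.0834+.03),1.5)
a=robot.camera('side');b=robot.camera('top')
crop('side','pics/h1.png',320,130,130,110,5.5,a); crop('top','pics/h2.png',310,125,140,95,5.5,b)
```

```text
tool axes in bed(cols x,y,z): [[-0.01, 0.998, 0.06], [1.0, 0.009, 0.015], [0.015, 0.061, -0.998]]
TCP [ 0.6028 -0.0897  0.2688] tip [ 0.6399 -0.0875  0.1941] F bed [ 0.17  0.78 -0.8 ]
t 14.85 tcp [ 0.6028 -0.0897  0.2688] yh 2.06 toolz [ 0.445  0.027 -0.895] gap 0.249
F [ 0.4  0.8 -0.7] q [-0.183  0.272  0.35   2.024 -0.43   0.438  0.524]
dp [ -4.3 -26.2  61.1]
world yaw err -0.6 deg -> spin 0.01
```

View pics/h1.png

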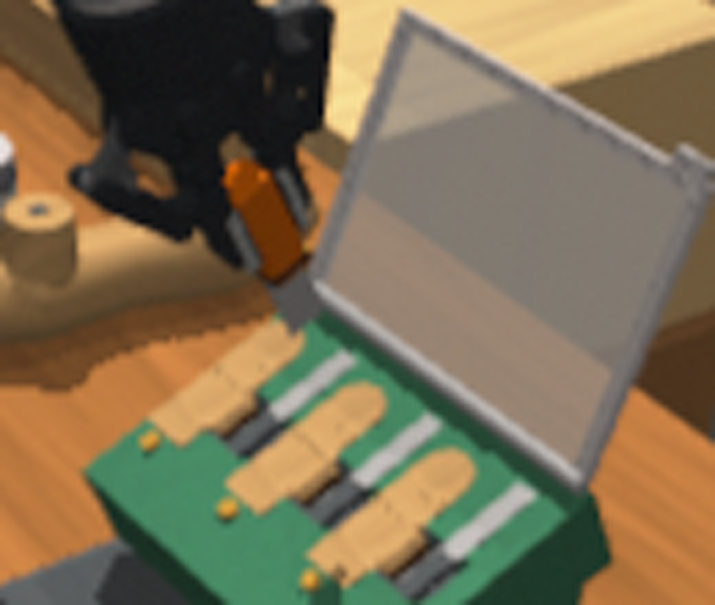

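View pics/h2.png

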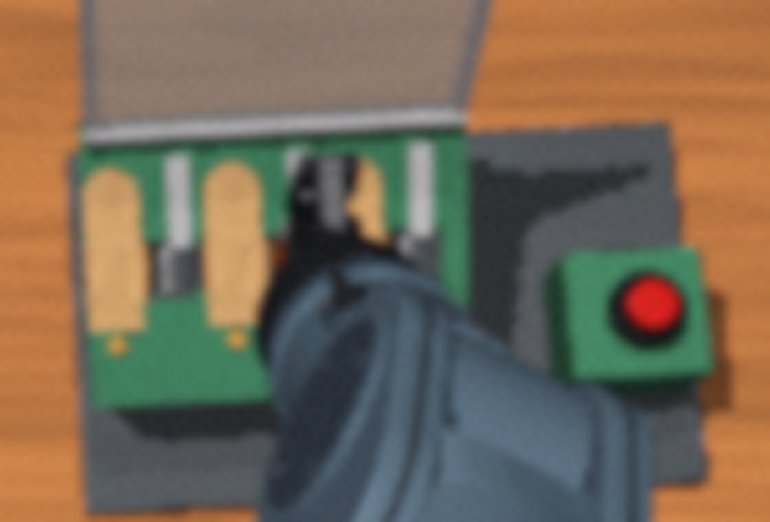

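Call:
{"fn": "carry_out", "kwargs": {
  "rows": [
    {"claw":1,"dp":[-2,-20,-50],"spin":0},
    {"claw":1,"dp":[-2,-20,-50],"spin":0}
  ]
}}

```text
t: 15.2
tcp_pos: [0.5219, -0.0972, 0.3414]
ee_rot: [0.155, 0.675, 0.702, 0.167]
ft_force: [0.1, 0.8, -0.7]
finger_gap: 0.247
```

Run:
```python
from h import *
bed()
```

```text
tool axes in bed(cols x,y,z): [[-0.011, 0.998, 0.058], [1.0, 0.011, 0.015], [0.014, 0.058, -0.998]]
TCP [ 0.5219 -0.0972  0.3414] tip [ 0.5588 -0.095   0.2666] F bed [-0.13  0.77 -0.73]
```

Call:
{"fn": "carry_out", "kwargs": {
  "rows": [
    {"claw":1,"dp":[0,0,12],"spin":0},
    {"claw":1,"dp":[0,0,12],"spin":0},
    {"claw":1,"dp":[0,0,12],"spin":0},
    {"claw":1,"dp":[0,0,12],"spin":0}
  ]
}}

```text
t: 15.7
tcp_pos: [0.5454, -0.0959, 0.3017]
ee_rot: [0.157, 0.674, 0.701, 0.171]
ft_force: [-0.4, -0.0, -0.2]
finger_gap: 0.248
```

Run:
```python
from h import *
bed()
```

```text
tool axes in bed(cols x,y,z): [[-0.011, 0.998, 0.068], [1.0, 0.01, 0.016], [0.016, 0.068, -0.998]]
TCP [ 0.5454 -0.0959  0.3017] tip [ 0.583  -0.0936  0.2274] F bed [-0.47 -0.   -0.05]
```

Call:
{"fn": "carry_out", "kwargs": {
  "rows": [
    {"claw":1,"dp":[0,0,-12],"spin":0},
    {"claw":1,"dp":[0,0,-12],"spin":0},
    {"claw":1,"dp":[0,0,-12],"spin":0},
    {"claw":1,"dp":[0,0,-12],"spin":0}
  ]
}}

```text
t: 16.2
tcp_pos: [0.5226, -0.0975, 0.3447]
ee_rot: [0.156, 0.674, 0.702, 0.169]
ft_force: [-0.0, -0.3, -0.6]
finger_gap: 0.25
```

Run:
```python
from h import *
bed()
```

```text
tool axes in bed(cols x,y,z): [[-0.011, 0.998, 0.062], [1.0, 0.01, 0.014], [0.014, 0.063, -0.998]]
TCP [ 0.5226 -0.0975  0.3447] tip [ 0.5598 -0.0954  0.2701] F bed [-0.29 -0.26 -0.57]
```

Call:
{"fn": "carry_out", "kwargs": {
  "rows": [
    {"claw":1,"dp":[0,0,48],"spin":0}
  ]
}}

```text
t: 16.32
tcp_pos: [0.5465, -0.0968, 0.3073]
ee_rot: [0.16, 0.674, 0.701, 0.173]
ft_force: [0.6, 1.8, -0.7]
finger_gap: 0.249
```

Run:
```python
from h import *
bed()
```

```text
tool axes in bed(cols x,y,z): [[-0.011, 0.997, 0.074], [1.0, 0.009, 0.015], [0.014, 0.074, -0.997]]
TCP [ 0.5465 -0.0968  0.3073] tip [ 0.5847 -0.0945  0.2332] F bed [ 0.26  1.75 -0.91]
```

Run:
```python
from h import *
to([.45,-.097,.14])
```

```text
t 16.32 tcp [ 0.5465 -0.0968  0.3073] yh 2.11 toolz [ 0.457  0.027 -0.889] gap 0.249
F [ 0.6  1.8 -0.7] q [-0.282  0.11   0.465  2.117 -0.334  0.483  0.469]
dp [   2.2 -162.4  104.6]
```

Call:
{"fn": "carry_out", "kwargs": {
  "rows": [
    {"claw":1,"dp":[0,-45,20],"spin":0},
    {"claw":1,"dp":[0,-45,20],"spin":0},
    {"claw":1,"dp":[0,-35,20],"spin":0},
    {"claw":1,"dp":[0,-30,20],"spin":0}
  ]
}}

```text
t: 16.82
tcp_pos: [0.4648, -0.0999, 0.1848]
ee_rot: [0.156, 0.67, 0.703, 0.177]
ft_force: [0.8, -0.1, -0.3]
finger_gap: 0.251
```

Run:
```python
from h import *
bed();to([.45,-.097,.14])
```

```text
tool axes in bed(cols x,y,z): [[-0.017, 0.997, 0.075], [0.999, 0.015, 0.028], [0.026, 0.075, -0.997]]
TCP [ 0.4648 -0.0999  0.1848] tip [ 0.503  -0.0966  0.1107] F bed [ 0.6  -0.11 -0.55]
t 16.82 tcp [ 0.4648 -0.0999  0.1848] yh 2.49 toolz [ 0.457  0.04  -0.888] gap 0.251
F [ 0.8 -0.1 -0.3] q [ 0.006  0.213  0.219  2.391 -1.15   0.198  1.357]
dp [  2.9 -33.6  33.1]
```

Call:
{"fn": "carry_out", "kwargs": {
  "rows": [
    {"claw":1,"dp":[0,-15,8],"spin":0},
    {"claw":1,"dp":[0,-15,8],"spin":0}
  ]
}}

```text
t: 17.08
tcp_pos: [0.4581, -0.1072, 0.1655]
ee_rot: [0.147, 0.67, 0.706, 0.176]
ft_force: [1.0, -1.1, -0.5]
finger_gap: 0.25
```

Run:
```python
from h import *
bed();to([.45,-.097,.14])
```

```text
tool axes in bed(cols x,y,z): [[-0.018, 0.998, 0.06], [0.999, 0.016, 0.04], [0.039, 0.061, -0.997]]
TCP [ 0.4581 -0.1072  0.1655] tip [ 0.4951 -0.1029  0.0909] F bed [ 0.68 -1.17 -0.83]
t 17.07 tcp [ 0.4581 -0.1072  0.1655] yh 2.51 toolz [ 0.444  0.052 -0.895] gap 0.25
F [ 1.  -1.1 -0.5] q [ 0.13   0.258  0.119  2.395 -1.307  0.193  1.55 ]
dp [  9.9 -18.2  19.8]
```

Call:
{"fn": "carry_out", "kwargs": {
  "rows": [
    {"claw":1,"dp":[0,-20,-6],"spin":0},
    {"claw":1,"dp":[0,-20,-6],"spin":0},
    {"claw":1,"dp":[0,-20,-6],"spin":0}
  ]
}}

```text
t: 17.45
tcp_pos: [0.4405, -0.1309, 0.1527]
ee_rot: [0.137, 0.667, 0.709, 0.182]
ft_force: [0.2, 0.6, -0.8]
finger_gap: 0.25
```

Run:
```python
from h import *
bed();to([.45,-.097,.14])
```

```text
tool axes in bed(cols x,y,z): [[-0.023, 0.998, 0.054], [0.998, 0.02, 0.064], [0.063, 0.055, -0.997]]
TCP [ 0.4405 -0.1309  0.1527] tip [ 0.477  -0.1246  0.078 ] F bed [-0.1   0.55 -0.86]
t 17.45 tcp [ 0.4405 -0.1309  0.1527] yh 2.78 toolz [ 0.437  0.075 -0.896] gap 0.25
F [ 0.2  0.6 -0.8] q [ 0.434  0.291 -0.109  2.394 -1.304  0.193  1.658]
dp [32.5  4.3 18.1]
```

Call:
{"fn": "carry_out", "kwargs": {
  "rows": [
    {"claw":1,"dp":[5,25,-40],"spin":0},
    {"claw":1,"dp":[5,25,-50],"spin":0},
    {"claw":1,"dp":[5,20,-55],"spin":0},
    {"claw":1,"dp":[5,20,-55],"spin":0},
    {"claw":1,"dp":[5,20,-55],"spin":0}
  ]
}}

```text
t: 18.08
tcp_pos: [0.4264, -0.1233, 0.3948]
ee_rot: [0.139, 0.665, 0.709, 0.186]
ft_force: [1.6, 1.0, -0.4]
finger_gap: 0.248
```

Run:
```python
from h import *
bed();to([.72,0,.6])
```

```text
tool axes in bed(cols x,y,z): [[-0.026, 0.998, 0.063], [0.997, 0.022, 0.068], [0.066, 0.064, -0.996]]
TCP [ 0.4264 -0.1233  0.3948] tip [ 0.4635 -0.1167  0.3204] F bed [ 1.3   0.91 -0.99]
t 18.07 tcp [ 0.4264 -0.1233  0.3948] yh 2.88 toolz [ 0.445  0.079 -0.892] gap 0.248
F [ 1.6  1.  -0.4] q [-0.017 -0.214  0.298  2.163 -0.204  0.771  0.469]
dp [111.  359.7 -42.6]
```

Call:
{"fn": "carry_out", "kwargs": {
  "rows": [
    {"claw":1,"dp":[50,-5,0],"spin":0},
    {"claw":1,"dp":[50,-5,0],"spin":0},
    {"claw":1,"dp":[50,-10,0],"spin":0},
    {"claw":1,"dp":[40,-20,-8],"spin":0},
    {"claw":1,"dp":[0,-25,-12],"spin":0},
    {"claw":1,"dp":[0,-25,-12],"spin":0}
  ]
}}

```text
t: 18.82
tcp_pos: [0.364, 0.0718, 0.3804]
ee_rot: [0.139, 0.666, 0.71, 0.181]
ft_force: [0.6, 0.2, -0.7]
finger_gap: 0.249
```

Run:
```python
from h import *
bed();to([.3,.06,.4])
```

```text
tool axes in bed(cols x,y,z): [[-0.026, 0.998, 0.055], [0.998, 0.023, 0.06], [0.059, 0.056, -0.997]]
TCP [0.364  0.0718 0.3804] tip [0.4005 0.0778 0.3057] F bed [ 0.27  0.23 -0.87]
t 18.82 tcp [0.364  0.0718 0.3804] yh 2.95 toolz [ 0.438  0.072 -0.896] gap 0.249
F [ 0.6  0.2 -0.7] q [-0.276 -0.374 -0.092  2.311  0.084  0.754 -0.355]
dp [ -6.2 -49.2 -46.4]
```

Call:
{"fn": "carry_out", "kwargs": {
  "rows": [
    {"claw":1,"dp":[0,-25,-12],"spin":0},
    {"claw":1,"dp":[0,-25,-12],"spin":0},
    {"claw":1,"dp":[0,-25,-12],"spin":0}
  ]
}}

```text
t: 19.2
tcp_pos: [0.3379, 0.0766, 0.3465]
ee_rot: [0.125, 0.672, 0.711, 0.165]
ft_force: [-0.8, 0.5, -0.2]
finger_gap: 0.248
```

Run:
```python
from h import *
bed();to([.3,.06,.4])
```

```text
tool axes in bed(cols x,y,z): [[-0.018, 1.0, 0.013], [0.998, 0.018, 0.056], [0.056, 0.014, -0.998]]
TCP [0.3379 0.0766 0.3465] tip [0.3713 0.0821 0.2703] F bed [-0.85  0.5   0.15]
t 19.2 tcp [0.3379 0.0766 0.3465] yh 2.61 toolz [ 0.4    0.066 -0.914] gap 0.248
F [-0.8  0.5 -0.2] q [-0.29  -0.374 -0.121  2.379  0.084  0.729 -0.408]
dp [-11.7 -13.8 -65.1]
```

Call:
{"fn": "carry_out", "kwargs": {
  "rows": [
    {"claw":1,"dp":[50,20,-30],"spin":0},
    {"claw":1,"dp":[50,-10,-20],"spin":0},
    {"claw":1,"dp":[50,-30,-10],"spin":0},
    {"claw":1,"dp":[45,-40,-10],"spin":0},
    {"claw":1,"dp":[40,-40,-10],"spin":0},
    {"claw":1,"dp":[10,-30,-12],"spin":0}
  ]
}}

```text
t: 19.95
tcp_pos: [0.1617, 0.3148, 0.3878]
ee_rot: [0.124, 0.678, 0.705, 0.164]
ft_force: [0.5, -0.5, -0.3]
finger_gap: 0.251
```

Run:
```python
from h import *
bed();to([.15,.26,.38])
```

```text
tool axes in bed(cols x,y,z): [[-0.002, 1.0, 0.009], [0.999, 0.002, 0.053], [0.053, 0.009, -0.999]]
TCP [0.1617 0.3148 0.3878] tip [0.1948 0.3201 0.3114] F bed [ 0.37 -0.52 -0.43]
t 19.95 tcp [0.1617 0.3148 0.3878] yh 1.63 toolz [ 0.397  0.063 -0.916] gap 0.251
F [ 0.5 -0.5 -0.3] q [-0.37  -0.333 -0.926  2.153  0.128  1.017 -1.311]
dp [-54.4 -15.3  -1. ]
```

Call:
{"fn": "carry_out", "kwargs": {
  "rows": [
    {"claw":1,"dp":[-24,-12,-5],"spin":0},
    {"claw":1,"dp":[-24,-12,-5],"spin":0},
    {"claw":1,"dp":[-24,-12,-5],"spin":0}
  ]
}}

```text
t: 20.32
tcp_pos: [0.1361, 0.2669, 0.3882]
ee_rot: [0.123, 0.68, 0.704, 0.166]
ft_force: [-0.5, 0.0, 0.1]
finger_gap: 0.248
```

Run:
```python
from h import *
bed();to([.15,.26,.38])
```

```text
tool axes in bed(cols x,y,z): [[0.002, 1.0, 0.01], [0.998, -0.003, 0.057], [0.057, 0.01, -0.998]]
TCP [0.1361 0.2669 0.3882] tip [0.1693 0.2725 0.3119] F bed [-0.41  0.02  0.32]
t 20.32 tcp [0.1361 0.2669 0.3882] yh 1.34 toolz [ 0.398  0.067 -0.915] gap 0.248
F [-0.5  0.   0.1] q [-0.951 -0.374 -0.526  2.246  0.239  1.115 -1.516]
dp [-7.9  9.4 12.6]
```

Call:
{"fn": "carry_out", "kwargs": {
  "rows": [
    {"claw":1,"dp":[-18,-8,12],"spin":0},
    {"claw":1,"dp":[-18,-8,12],"spin":0},
    {"claw":1,"dp":[-18,-8,5],"spin":0}
  ]
}}

```text
t: 20.7
tcp_pos: [0.1287, 0.2402, 0.3525]
ee_rot: [0.126, 0.682, 0.702, 0.163]
ft_force: [0.1, 0.3, -1.0]
finger_gap: 0.246
```

Run:
```python
from h import *
bed();to([.15,.26,.38])
```

```text
tool axes in bed(cols x,y,z): [[0.006, 1.0, 0.011], [0.999, -0.007, 0.047], [0.047, 0.011, -0.999]]
TCP [0.1287 0.2402 0.3525] tip [0.162  0.245  0.2762] F bed [-0.26  0.32 -0.96]
t 20.7 tcp [0.1287 0.2402 0.3525] yh 1.08 toolz [ 0.399  0.058 -0.915] gap 0.246
F [ 0.1  0.3 -1. ] q [-1.423 -0.373 -0.233  2.36   0.364  1.14  -1.765]
dp [ 20.2  30.9 -15.5]
```

Call:
{"fn": "carry_out", "kwargs": {
  "rows": [
    {"claw":1,"dp":[-18,-8,5],"spin":0},
    {"claw":1,"dp":[-18,-8,5],"spin":0},
    {"claw":1,"dp":[-18,-8,5],"spin":0}
  ]
}}

```text
t: 21.08
tcp_pos: [0.1115, 0.2242, 0.3315]
ee_rot: [0.136, 0.683, 0.701, 0.151]
ft_force: [-0.5, 0.1, -0.7]
finger_gap: 0.251
```

Run:
```python
from h import *
bed();to([.15,.26,.38])
crop('side','pics/i1.png',0,0,400,300,2)
```

```text
tool axes in bed(cols x,y,z): [[0.003, 1.0, 0.007], [1.0, -0.004, 0.016], [0.016, 0.007, -1.0]]
TCP [0.1115 0.2242 0.3315] tip [0.1446 0.2264 0.255 ] F bed [-0.7   0.14 -0.45]
t 21.07 tcp [0.1115 0.2242 0.3315] yh 1.28 toolz [ 0.397  0.026 -0.917] gap 0.251
F [-0.5  0.1 -0.7] q [-1.22  -0.374 -0.438  2.396  0.286  1.102 -1.737]
dp [ 35.4  55.3 -28.3]
```

View pics/i1.png

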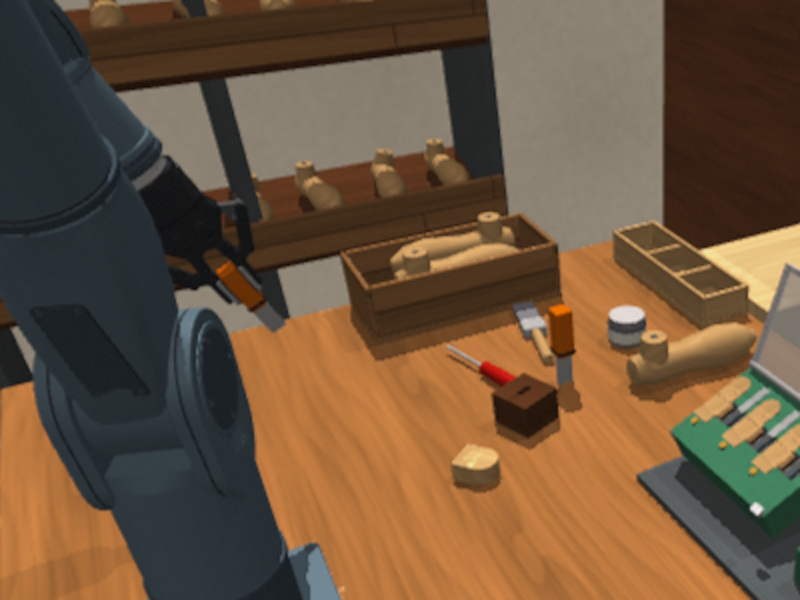

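Call:
{"fn": "carry_out", "kwargs": {
  "rows": [
    {"claw":1,"dp":[10,50,10],"spin":0},
    {"claw":1,"dp":[0,55,14],"spin":0},
    {"claw":1,"dp":[0,55,14],"spin":0},
    {"claw":1,"dp":[-15,50,14],"spin":0},
    {"claw":1,"dp":[-30,45,18],"spin":0},
    {"claw":1,"dp":[-45,30,15],"spin":0},
    {"claw":1,"dp":[-45,30,15],"spin":0},
    {"claw":1,"dp":[-45,25,10],"spin":0}
  ]
}}

```text
t: 22.12
tcp_pos: [0.4847, 0.0589, 0.3662]
ee_rot: [0.137, 0.683, 0.7, 0.156]
ft_force: [0.9, 0.9, -1.2]
finger_gap: 0.253
```

Run:
```python
from h import *
bed();g2=np.array([.651,-.092,.098]); to(g2+BZ*(.0834+.12),1.5)
```

```text
tool axes in bed(cols x,y,z): [[0.006, 1.0, 0.016], [1.0, -0.006, 0.02], [0.02, 0.016, -1.0]]
TCP [0.4847 0.0589 0.3662] tip [0.5185 0.0614 0.2899] F bed [ 0.42  0.88 -1.45]
t 22.12 tcp [0.4847 0.0589 0.3662] yh 1.11 toolz [ 0.405  0.03  -0.914] gap 0.253
F [ 0.9  0.9 -1.2] q [-0.912 -0.138  0.601  2.143  0.258  0.717 -0.436]
dp [-157.    43.8  104.5]
world yaw err 0.4 deg -> spin -0.007
```

Call:
{"fn": "carry_out", "kwargs": {
  "rows": [
    {"claw":1,"dp":[-55,5,20],"spin":0},
    {"claw":1,"dp":[-55,10,20],"spin":0},
    {"claw":1,"dp":[-45,15,20],"spin":0}
  ]
}}

```text
t: 22.5
tcp_pos: [0.529, -0.0714, 0.3254]
ee_rot: [0.132, 0.686, 0.699, 0.155]
ft_force: [-1.1, 0.4, -0.5]
finger_gap: 0.249
```

Run:
```python
from h import *
bed();robot.camera('top');robot.camera('top');bed();g2=np.array([.651,-.092,.098]); to(g2+BZ*(.0834+.06),1.5)
```

```text
tool axes in bed(cols x,y,z): [[0.013, 1.0, 0.007], [1.0, -0.013, 0.026], [0.026, 0.007, -1.0]]
TCP [ 0.529  -0.0714  0.3254] tip [ 0.562  -0.0684  0.2489] F bed [-1.2   0.44 -0.03]
tool axes in bed(cols x,y,z): [[0.015, 1.0, 0.006], [1.0, -0.015, 0.021], [0.021, 0.006, -1.0]]
TCP [ 0.5294 -0.0728  0.3249] tip [ 0.5624 -0.0702  0.2483] F bed [-0.33 -0.44 -1.32]
t 22.6 tcp [ 0.5294 -0.0728  0.3249] yh 0.58 toolz [ 0.395  0.031 -0.918] gap 0.253
F [ 0.2 -0.4 -1.3] q [-0.835  0.074  0.994  2.107 -0.264  0.61   0.348]
dp [-24.4  22.5 112.4]
world yaw err 0.9 deg -> spin -0.016
```

Tilt now good. Descend in single rows, letting each settle.

Call:
{"fn": "carry_out", "kwargs": {
  "rows": [
    {"claw":1,"dp":[-24,22,50],"spin":-0.015}
  ]
}}

```text
t: 22.72
tcp_pos: [0.5549, -0.0826, 0.3025]
ee_rot: [0.129, 0.683, 0.702, 0.154]
ft_force: [0.7, 2.3, -0.9]
finger_gap: 0.246
```

Run:
```python
from h import *
bed();robot.camera('top');robot.camera('top');bed();g2=np.array([.651,-.092,.098]); to(g2+BZ*(.0834+.06),1.5)
```

```text
tool axes in bed(cols x,y,z): [[0.004, 1.0, 0.003], [1.0, -0.004, 0.029], [0.029, 0.003, -1.0]]
TCP [ 0.5549 -0.0826  0.3025] tip [ 0.5876 -0.0793  0.2259] F bed [ 0.32  2.24 -1.11]
tool axes in bed(cols x,y,z): [[0.003, 1.0, -0.005], [1.0, -0.003, 0.022], [0.022, -0.005, -1.0]]
TCP [ 0.5549 -0.0834  0.2981] tip [ 0.587  -0.0807  0.2212] F bed [-2.05  0.33 -1.46]
t 22.82 tcp [ 0.5549 -0.0834  0.2981] yh 1.33 toolz [ 0.385  0.032 -0.922] gap 0.249
F [-1.3  0.3 -2.1] q [-0.734  0.231  0.983  2.073 -0.537  0.614  0.62 ]
dp [-12.8  10.5  78. ]
world yaw err 0.2 deg -> spin -0.003
```

Call:
{"fn": "carry_out", "kwargs": {
  "rows": [
    {"claw":1,"dp":[-2,3,50],"spin":0}
  ]
}}

```text
t: 22.95
tcp_pos: [0.5788, -0.0828, 0.2553]
ee_rot: [0.131, 0.683, 0.703, 0.151]
ft_force: [2.0, 1.6, 0.5]
finger_gap: 0.247
```

Run:
```python
from h import *
bed();robot.camera('top');bed();g2=np.array([.651,-.092,.098]); to(g2+BZ*(.0834+.03),1.5)
a=robot.camera('side')
crop('side','pics/j1.png',330,140,110,100,6.5,a)
```

```text
tool axes in bed(cols x,y,z): [[0.002, 1.0, -0.001], [1.0, -0.002, 0.023], [0.023, -0.001, -1.0]]
TCP [ 0.5788 -0.0828  0.2553] tip [ 0.6113 -0.08    0.1786] F bed [ 2.06  1.56 -0.28]
tool axes in bed(cols x,y,z): [[0.001, 1.0, -0.013], [1.0, -0.001, 0.022], [0.022, -0.013, -1.0]]
TCP [ 0.5767 -0.0819  0.2464] tip [ 0.6083 -0.0793  0.1692] F bed [-1.39  1.48 -3.76]
t 23.0 tcp [ 0.5767 -0.0819  0.2464] yh 1.44 toolz [ 0.378  0.032 -0.925] gap 0.253
F [ 0.1  1.5 -4. ] q [-0.586  0.362  0.844  2.07  -0.741  0.554  0.79 ]
dp [-13.2  10.8  51.7]
world yaw err 0.1 deg -> spin -0.001
```

View pics/j1.png

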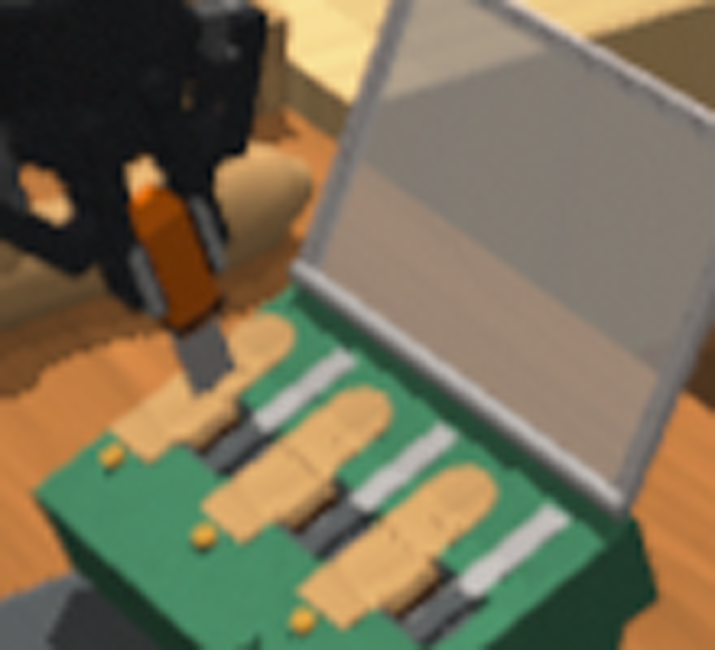

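Run:
```python
from h import *
s,M,B=bed(); tip=s['tcp_pos']+M[:,2]*.0834
print(proj('side',tip), proj('side',tip+M[:,1]*.01),proj('side',tip-M[:,1]*.01),proj('side',s['tcp_pos']+M[:,2]*.0434))
print(proj('side',[.652,-.0931,.0945]),proj('side',[.649,-.0918,.1]))
a=robot.camera('side'); im=crop('side','pics/j2.png',350,170,44,60,12,a)
for q in('blade','feeler'):
    for r in robot.trace(q,'side'): print(q,r['p'],r['bbox'])
```

```text
tool axes in bed(cols x,y,z): [[0.002, 1.0, -0.015], [1.0, -0.002, 0.022], [0.022, -0.015, -1.0]]
TCP [ 0.575  -0.0823  0.2483] tip [ 0.6064 -0.0797  0.171 ] F bed [-0.88  0.41 -1.39]
[[362.35203626 197.68223213]] [[365.39017601 195.35503028]] [[359.30428822 200.01679388]] [[358.24210318 187.28388853]]
[[378.20522318 219.00600998]] [[377.12582866 217.4410084 ]]
blade 0.62 [357.9, 190.3, 5.7, 11.5]
blade 0.42 [276.1, 178.0, 9.0, 11.8]
feeler 0.83 [273.7, 153.1, 16.4, 37.0]
feeler 0.63 [350.8, 167.5, 13.7, 32.9]
```

View pics/j2.png

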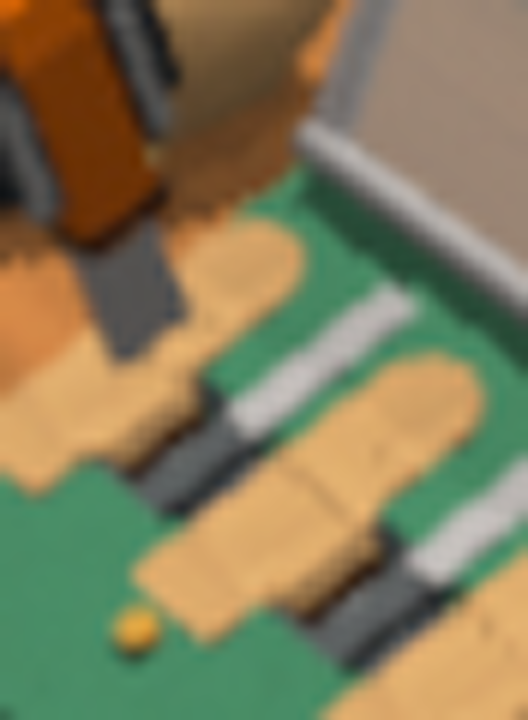

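```bash
cat >> h.py <<'E'
G2=np.array([.651,-.0945,.097]); G={1:G2+.066*BY,2:G2,3:G2-.066*BY}
def tipto(g,h):
    """dp to bring the TIP to gap g at height h above mouth with the present orientation; h in m; bed-frame offset too"""
    s,M,B=bed(); tip=s['tcp_pos']+M[:,2]*.0834; d=G[g]+BZ*h-tip
    print('t',round(s['t'],2),'tip-gap in bed mm',np.round(-(B.T@(G[g]-tip))*1000,1),'dp',np.round(M.T@d*1000,1),'gap',round(float(s['finger_gap']),3))
E
python3 - <<'E'
from h import *
tipto(2,.015)
E
```

```text
tool axes in bed(cols x,y,z): [[0.004, 1.0, -0.005], [1.0, -0.004, 0.022], [0.022, -0.005, -1.0]]
TCP [ 0.5766 -0.084   0.2544] tip [ 0.6088 -0.0813  0.1775] F bed [ 0.8  -0.05 -0.04]
t 23.2 tip-gap in bed mm [-7.1 14.3 90.5] dp [-15.9   7.5  75.1] gap 0.25
```

Call:
{"fn": "carry_out", "kwargs": {
  "rows": [
    {"claw":1,"dp":[-16,7,40],"spin":0}
  ]
}}

```text
t: 23.32
tcp_pos: [0.6011, -0.0966, 0.2244]
ee_rot: [0.131, 0.682, 0.703, 0.153]
ft_force: [0.7, 0.5, -0.2]
finger_gap: 0.248
```

Run:
```python
from h import *
robot.camera('side');robot.camera('side');tipto(2,.015)
```

```text
tool axes in bed(cols x,y,z): [[0.005, 1.0, -0.004], [1.0, -0.005, 0.021], [0.021, -0.004, -1.0]]
TCP [ 0.5993 -0.0995  0.2204] tip [ 0.6315 -0.0969  0.1435] F bed [-1.15 -0.1  -0.47]
t 23.43 tip-gap in bed mm [ 0.2 -1.9 50.5] dp [ 1.1 -0.1 35.5] gap 0.253
```

Call:
{"fn": "carry_out", "kwargs": {
  "rows": [
    {"claw":1,"dp":[1,0,30],"spin":0}
  ]
}}

```text
t: 23.55
tcp_pos: [0.6123, -0.098, 0.1967]
ee_rot: [0.132, 0.684, 0.701, 0.151]
ft_force: [1.3, 1.5, -0.5]
finger_gap: 0.251
```

Run:
```python
from h import *
robot.camera('side');a=robot.camera('side');tipto(2,.0)
s,M,B=bed();tip=s['tcp_pos']+M[:,2]*.0834;print(proj('side',tip))
crop('side','pics/k1.png',350,170,50,60,12,a)
```

```text
tool axes in bed(cols x,y,z): [[0.004, 1.0, -0.004], [1.0, -0.004, 0.023], [0.023, -0.004, -1.0]]
TCP [ 0.6107 -0.0963  0.1934] tip [ 0.6429 -0.0936  0.1166] F bed [-0.19  0.58 -0.08]
t 23.65 tip-gap in bed mm [ 0.2  1.1 21.2] dp [-1.6 -0.1 21.1] gap 0.254
tool axes in bed(cols x,y,z): [[0.004, 1.0, -0.004], [1.0, -0.004, 0.023], [0.023, -0.004, -1.0]]
TCP [ 0.6107 -0.0963  0.1934] tip [ 0.6429 -0.0936  0.1166] F bed [-0.19  0.58 -0.08]
[[376.02368826 213.43006668]]
```

View pics/k1.png

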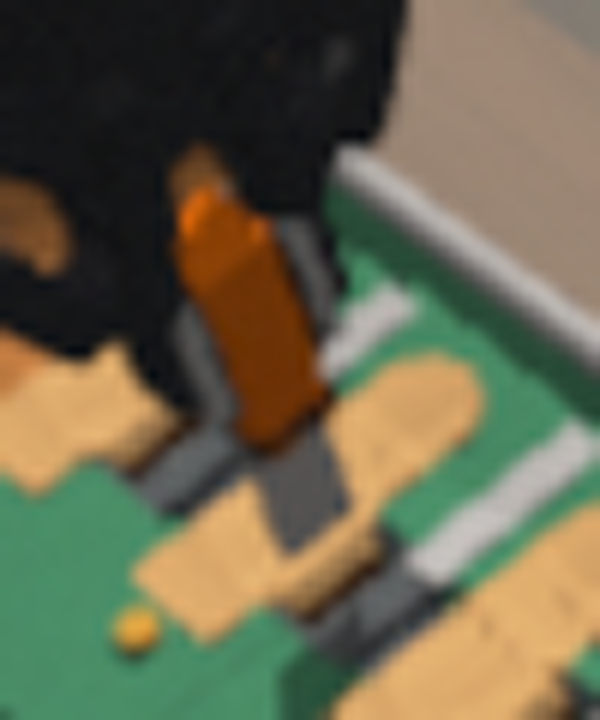

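Call:
{"fn": "carry_out", "kwargs": {
  "rows": [
    {"claw":1,"dp":[-1,0,7],"spin":0},
    {"claw":1,"dp":[0,0,6],"spin":0}
  ]
}}

```text
t: 23.9
tcp_pos: [0.6167, -0.0966, 0.1853]
ee_rot: [0.131, 0.683, 0.702, 0.152]
ft_force: [-0.2, 1.0, -0.8]
finger_gap: 0.252
```

Run:
```python
from h import *
tipto(2,.0)
a=robot.camera('side');tipto(2,0)
crop('side','pics/k2.png',350,170,50,60,12,a)
```

```text
tool axes in bed(cols x,y,z): [[0.004, 1.0, 0.002], [1.0, -0.004, 0.023], [0.023, 0.002, -1.0]]
TCP [ 0.6167 -0.0966  0.1853] tip [ 0.6493 -0.0938  0.1086] F bed [-0.42  1.04 -0.65]
t 23.9 tip-gap in bed mm [ 3.   0.8 11.3] dp [-1.1 -3.  11.3] gap 0.252
tool axes in bed(cols x,y,z): [[0.004, 1.0, 0.001], [1.0, -0.004, 0.023], [0.023, 0.001, -1.0]]
TCP [ 0.6167 -0.0964  0.1847] tip [ 0.6493 -0.0936  0.1079] F bed [ 0.71  0.99 -0.34]
t 23.95 tip-gap in bed mm [ 2.8  0.9 10.7] dp [-1.2 -2.8 10.7] gap 0.249
```

View pics/k2.png

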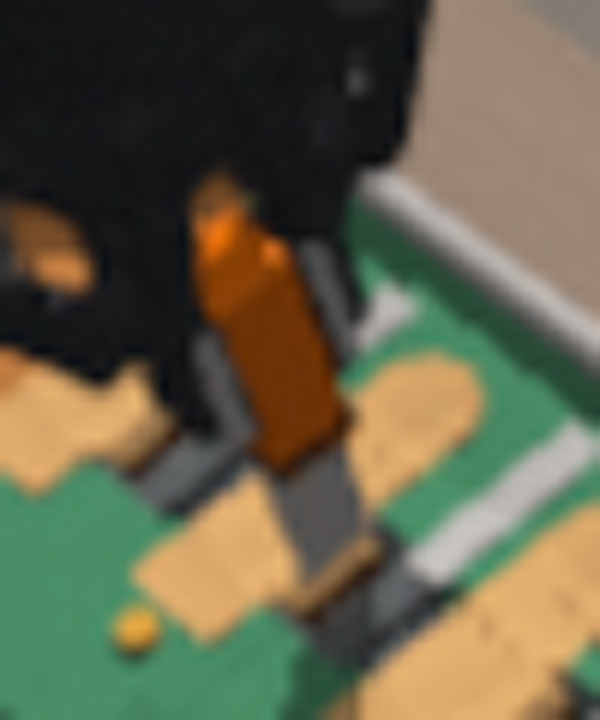

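Call:
{"fn": "carry_out", "kwargs": {
  "rows": [
    {"claw":1,"dp":[-1,-3,5],"spin":0},
    {"claw":1,"dp":[0,0,5],"spin":0}
  ]
}}

```text
t: 24.2
tcp_pos: [0.6181, -0.0972, 0.1748]
ee_rot: [0.132, 0.683, 0.702, 0.152]
ft_force: [0.1, 0.7, -0.1]
finger_gap: 0.25
```

Run:
```python
from h import *
tipto(2,.0)
a=robot.camera('side');tipto(2,0)
crop('side','pics/k3.png',350,170,50,60,12,a)
```

```text
tool axes in bed(cols x,y,z): [[0.004, 1.0, 0.003], [1.0, -0.004, 0.023], [0.023, 0.002, -1.0]]
TCP [ 0.6181 -0.0972  0.1748] tip [ 0.6509 -0.0944  0.0981] F bed [ 0.06  0.74 -0.12]
t 24.2 tip-gap in bed mm [0.3 0.1 1.1] dp [-0.1 -0.3  1.1] gap 0.25
tool axes in bed(cols x,y,z): [[0.003, 1.0, 0.002], [1.0, -0.003, 0.023], [0.023, 0.002, -1.0]]
TCP [ 0.6183 -0.097   0.1742] tip [ 0.6509 -0.0942  0.0976] F bed [-0.77 -0.63 -0.81]
t 24.25 tip-gap in bed mm [0.2 0.3 0.5] dp [-0.3 -0.2  0.5] gap 0.252
```

View pics/k3.png

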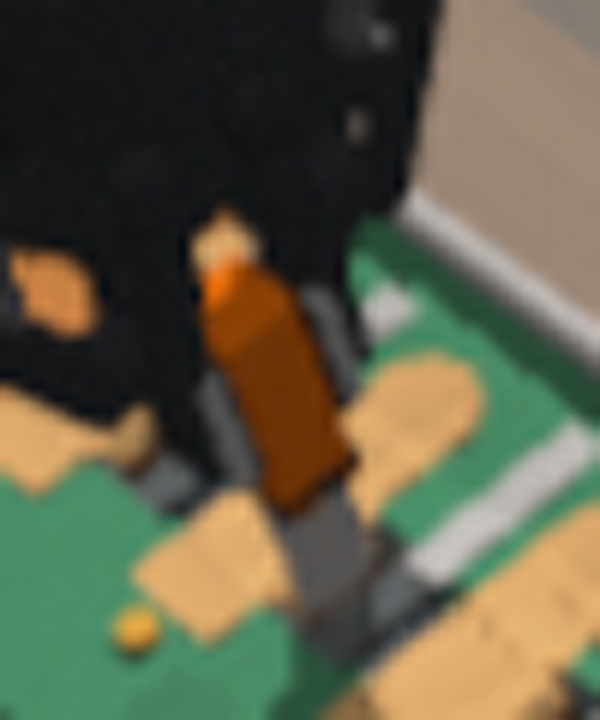

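Call:
{"fn": "carry_out", "kwargs": {
  "rows": [
    {"claw":1,"dp":[0,0,4],"spin":0},
    {"claw":1,"dp":[0,0,4],"spin":0}
  ]
}}

```text
t: 24.5
tcp_pos: [0.6216, -0.0967, 0.1665]
ee_rot: [0.131, 0.683, 0.702, 0.152]
ft_force: [-0.3, 0.4, -0.8]
finger_gap: 0.254
```

Run:
```python
from h import *
tipto(2,.0)
```

```text
tool axes in bed(cols x,y,z): [[0.003, 1.0, 0.002], [1.0, -0.003, 0.024], [0.024, 0.002, -1.0]]
TCP [ 0.6216 -0.0967  0.1665] tip [ 0.6543 -0.0939  0.0898] F bed [-0.57  0.37 -0.59]
t 24.5 tip-gap in bed mm [ 0.2  0.5 -7.9] dp [-0.3 -0.2 -7.9] gap 0.254
```

Call:
{"fn": "carry_out", "kwargs": {
  "rows": [
    {"claw":1,"dp":[0,0,4],"spin":0}
  ]
}}

```text
t: 24.62
tcp_pos: [0.6233, -0.0965, 0.1625]
ee_rot: [0.131, 0.683, 0.702, 0.152]
ft_force: [-1.7, 1.2, 4.2]
finger_gap: 0.249
```

Run:
```python
from h import *
tipto(2,.0)
a=robot.camera('side');tipto(2,0)
crop('side','pics/k4.png',350,170,50,60,12,a)
```

```text
tool axes in bed(cols x,y,z): [[0.003, 1.0, 0.002], [1.0, -0.003, 0.024], [0.024, 0.002, -1.0]]
TCP [ 0.6233 -0.0965  0.1625] tip [ 0.656  -0.0937  0.0858] F bed [0.09 1.29 4.58]
t 24.62 tip-gap in bed mm [  0.2   0.6 -12.2] dp [ -0.4  -0.2 -12.3] gap 0.249
tool axes in bed(cols x,y,z): [[0.003, 1.0, 0.002], [1.0, -0.003, 0.023], [0.023, 0.002, -1.0]]
TCP [ 0.6234 -0.0966  0.1623] tip [ 0.6561 -0.0938  0.0856] F bed [-0.28  0.71  3.52]
t 24.68 tip-gap in bed mm [  0.2   0.6 -12.5] dp [ -0.3  -0.2 -12.5] gap 0.254
```

View pics/k4.png

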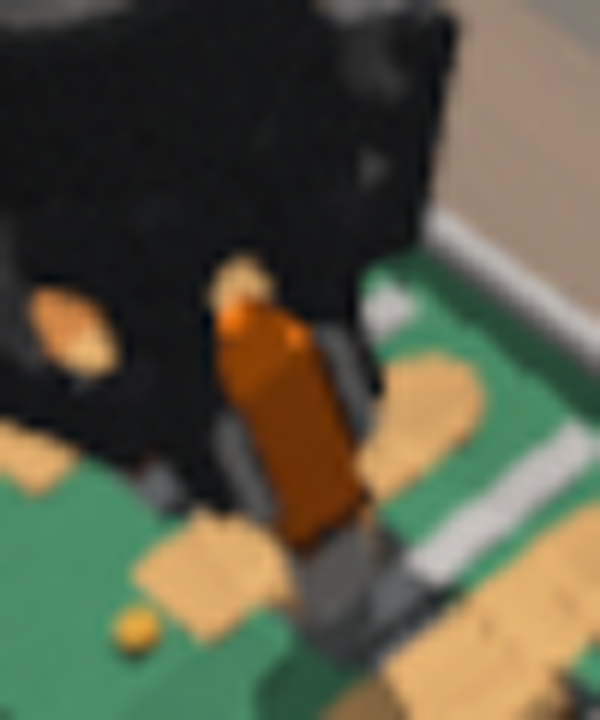

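Call:
{"fn": "carry_out", "kwargs": {
  "rows": [
    {"claw":1,"dp":[0,0,3],"spin":0}
  ]
}}

```text
t: 24.8
tcp_pos: [0.6245, -0.0966, 0.1598]
ee_rot: [0.131, 0.683, 0.702, 0.152]
ft_force: [-5.5, 1.2, 8.6]
finger_gap: 0.25
```

Run:
```python
from h import *
tipto(2,.0)
```

```text
tool axes in bed(cols x,y,z): [[0.004, 1.0, 0.002], [1.0, -0.004, 0.024], [0.024, 0.002, -1.0]]
TCP [ 0.6245 -0.0966  0.1598] tip [ 0.6572 -0.0937  0.0831] F bed [-1.65  1.35 10.06]
t 24.8 tip-gap in bed mm [  0.3   0.6 -15.2] dp [ -0.3  -0.3 -15.2] gap 0.25
```

Call:
{"fn": "carry_out", "kwargs": {
  "rows": [
    {"claw":1,"dp":[0,0,3],"spin":0}
  ]
}}

```text
t: 24.92
tcp_pos: [0.6256, -0.0967, 0.1575]
ee_rot: [0.131, 0.683, 0.702, 0.152]
ft_force: [-8.1, 1.0, 12.0]
finger_gap: 0.249
```

Run:
```python
from h import *
tipto(2,.0)
```

```text
tool axes in bed(cols x,y,z): [[0.004, 1.0, 0.002], [1.0, -0.004, 0.025], [0.025, 0.002, -1.0]]
TCP [ 0.6256 -0.0967  0.1575] tip [ 0.6583 -0.0938  0.0808] F bed [-2.72  1.21 14.15]
t 24.93 tip-gap in bed mm [  0.4   0.6 -17.7] dp [ -0.1  -0.4 -17.8] gap 0.249
```

Call:
{"fn": "carry_out", "kwargs": {
  "rows": [
    {"claw":1,"dp":[0,0,-10],"spin":0},
    {"claw":1,"dp":[0,0,-12],"spin":0},
    {"claw":1,"dp":[0,0,-14],"spin":0}
  ]
}}

```text
t: 25.3
tcp_pos: [0.6107, -0.0981, 0.1913]
ee_rot: [0.13, 0.683, 0.702, 0.152]
ft_force: [-0.0, -0.3, -0.5]
finger_gap: 0.248
```

Run:
```python
from h import *
tipto(1,.015);to([0,0,0],1.5)
```

```text
tool axes in bed(cols x,y,z): [[0.004, 1.0, 0.001], [1.0, -0.004, 0.025], [0.025, 0.001, -1.0]]
TCP [ 0.6107 -0.0981  0.1913] tip [ 0.6433 -0.0951  0.1146] F bed [-0.21 -0.29 -0.41]
t 25.3 tip-gap in bed mm [ -0.3 -66.4  19.2] dp [66.3 -0.   5.8] gap 0.248
t 25.3 tcp [ 0.6107 -0.0981  0.1913] yh 1.23 toolz [ 0.391  0.035 -0.92 ] gap 0.248
F [-0.  -0.3 -0.5] q [-0.392  0.49   0.666  2.029 -0.95   0.486  0.99 ]
dp [ 112.7 -634.7  -59.4]
world yaw err 0.3 deg -> spin -0.005
```

Call:
{"fn": "carry_out", "kwargs": {
  "rows": [
    {"claw":1,"dp":[25,0,-2],"spin":0},
    {"claw":1,"dp":[25,0,0],"spin":0},
    {"claw":1,"dp":[16,0,0],"spin":0}
  ]
}}

```text
t: 25.68
tcp_pos: [0.6078, -0.0332, 0.1983]
ee_rot: [0.132, 0.685, 0.7, 0.153]
ft_force: [-0.5, -0.1, -1.3]
finger_gap: 0.253
```

Run:
```python
from h import *
robot.camera('side');a=robot.camera('side');tipto(1,.01)
crop('side','pics/l1.png',335,155,50,60,12,a)
```

```text
tool axes in bed(cols x,y,z): [[0.006, 1.0, 0.005], [1.0, -0.006, 0.024], [0.024, 0.004, -1.0]]
TCP [ 0.6079 -0.032   0.1979] tip [ 0.6407 -0.0291  0.1213] F bed [-0.42 -0.07 -1.04]
t 25.77 tip-gap in bed mm [ 1.6 -0.4 25.7] dp [-0.  -1.7 15.7] gap 0.252
```

View pics/l1.png

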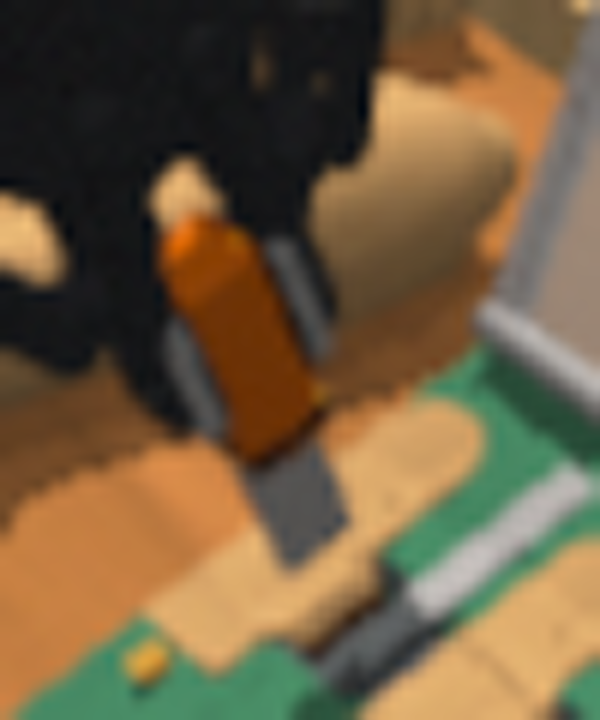

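Call:
{"fn": "carry_out", "kwargs": {
  "rows": [
    {"claw":1,"dp":[0,-2,8],"spin":0},
    {"claw":1,"dp":[0,0,8],"spin":0},
    {"claw":1,"dp":[0,0,5],"spin":0}
  ]
}}

```text
t: 26.15
tcp_pos: [0.6147, -0.0337, 0.1773]
ee_rot: [0.133, 0.685, 0.7, 0.153]
ft_force: [0.0, 0.1, -0.2]
finger_gap: 0.249
```

Run:
```python
from h import *
a=robot.camera('side');tipto(1,.0)
crop('side','pics/l2.png',335,155,50,60,12,a)
```

```text
tool axes in bed(cols x,y,z): [[0.008, 1.0, 0.005], [1.0, -0.008, 0.022], [0.022, 0.005, -1.0]]
TCP [ 0.6146 -0.0337  0.1769] tip [ 0.6475 -0.031   0.1003] F bed [-0.78  0.08 -0.14]
t 26.2 tip-gap in bed mm [-0.4 -2.4  3.8] dp [2.4 0.4 3.8] gap 0.249
```

View pics/l2.png

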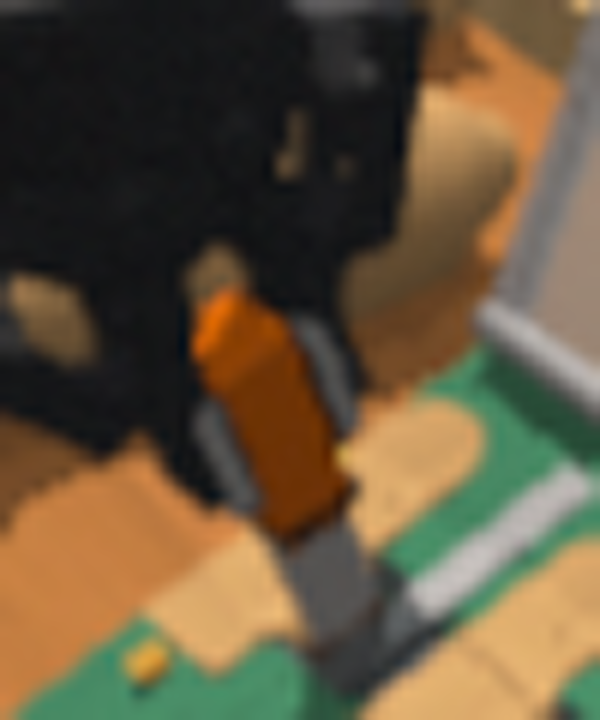

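Call:
{"fn": "carry_out", "kwargs": {
  "rows": [
    {"claw":1,"dp":[2.5,0,4],"spin":0},
    {"claw":1,"dp":[0,0,4],"spin":0}
  ]
}}

```text
t: 26.45
tcp_pos: [0.6179, -0.031, 0.1691]
ee_rot: [0.132, 0.685, 0.7, 0.153]
ft_force: [-0.4, 1.5, 1.4]
finger_gap: 0.249
```

Run:
```python
from h import *
tipto(1,.0)
```

```text
tool axes in bed(cols x,y,z): [[0.008, 1.0, 0.005], [1.0, -0.008, 0.022], [0.022, 0.005, -1.0]]
TCP [ 0.6179 -0.031   0.1691] tip [ 0.6508 -0.0283  0.0925] F bed [0.25 1.52 1.44]
t 26.45 tip-gap in bed mm [-0.3  0.2 -4.7] dp [-0.1  0.4 -4.7] gap 0.249
```

Call:
{"fn": "carry_out", "kwargs": {
  "rows": [
    {"claw":1,"dp":[0,0,4],"spin":0},
    {"claw":1,"dp":[0,0,4],"spin":0}
  ]
}}

```text
t: 26.7
tcp_pos: [0.6213, -0.0306, 0.1614]
ee_rot: [0.132, 0.685, 0.7, 0.153]
ft_force: [-4.5, -0.2, 5.8]
finger_gap: 0.25
```

Run:
```python
from h import *
tipto(1,.0)
```

```text
tool axes in bed(cols x,y,z): [[0.008, 1.0, 0.005], [1.0, -0.008, 0.022], [0.022, 0.005, -1.0]]
TCP [ 0.6213 -0.0306  0.1614] tip [ 0.6542 -0.0279  0.0848] F bed [-1.89 -0.13  7.07]
t 26.7 tip-gap in bed mm [ -0.2   0.5 -13.2] dp [ -0.2   0.3 -13.2] gap 0.25
```

Call:
{"fn": "carry_out", "kwargs": {
  "rows": [
    {"claw":1,"dp":[0,0,3],"spin":0}
  ]
}}

```text
t: 26.82
tcp_pos: [0.6225, -0.0306, 0.1587]
ee_rot: [0.132, 0.685, 0.7, 0.153]
ft_force: [-7.3, 0.8, 9.9]
finger_gap: 0.248
```

Run:
```python
from h import *
tipto(1,.0)
```

```text
tool axes in bed(cols x,y,z): [[0.008, 1.0, 0.005], [1.0, -0.009, 0.023], [0.023, 0.005, -1.0]]
TCP [ 0.6225 -0.0306  0.1587] tip [ 0.6554 -0.0279  0.0822] F bed [-2.81  0.95 11.92]
t 26.82 tip-gap in bed mm [ -0.1   0.5 -16. ] dp [ -0.1   0.2 -16.1] gap 0.248
```

Call:
{"fn": "carry_out", "kwargs": {
  "rows": [
    {"claw":1,"dp":[0,0,-10],"spin":0},
    {"claw":1,"dp":[0,0,-12],"spin":0},
    {"claw":1,"dp":[0,0,-16],"spin":0},
    {"claw":1,"dp":[-30,0,-3],"spin":0},
    {"claw":1,"dp":[-30,0,0],"spin":0},
    {"claw":1,"dp":[-30,0,0],"spin":0},
    {"claw":1,"dp":[-25,0,0],"spin":0}
  ]
}}

```text
t: 27.7
tcp_pos: [0.609, -0.1484, 0.1975]
ee_rot: [0.134, 0.683, 0.702, 0.153]
ft_force: [0.2, -0.4, -0.3]
finger_gap: 0.25
```

Run:
```python
from h import *
robot.camera('side');tipto(3,.015);to([0,0,0],1.5)
```

```text
tool axes in bed(cols x,y,z): [[0.007, 1.0, 0.009], [1.0, -0.007, 0.017], [0.017, 0.009, -1.0]]
TCP [ 0.6088 -0.153   0.1981] tip [ 0.642  -0.1507  0.1216] F bed [-0.63 -4.04  1.04]
t 27.75 tip-gap in bed mm [-0.  10.  26.8] dp [-10.2  -0.   11.6] gap 0.25
t 27.75 tcp [ 0.6088 -0.153   0.1981] yh 1.04 toolz [ 0.398  0.028 -0.917] gap 0.25
F [-0.9 -4.1  0.7] q [-0.277  0.493  0.658  2.    -0.958  0.526  1.083]
dp [ 165.3 -634.6  -56.5]
world yaw err 0.5 deg -> spin -0.008
```

Call:
{"fn": "carry_out", "kwargs": {
  "rows": [
    {"claw":1,"dp":[-10,0,4],"spin":-0.005},
    {"claw":1,"dp":[0,0,5],"spin":0}
  ]
}}

```text
t: 28.0
tcp_pos: [0.6126, -0.1642, 0.1901]
ee_rot: [0.137, 0.683, 0.701, 0.152]
ft_force: [-0.5, 0.1, -0.4]
finger_gap: 0.247
```

Run:
```python
from h import *
robot.camera('side');a=robot.camera('side');tipto(3,.0)
crop('side','pics/m1.png',365,180,50,60,12,a)
```

```text
tool axes in bed(cols x,y,z): [[0.001, 1.0, 0.008], [1.0, -0.001, 0.018], [0.018, 0.008, -1.0]]
TCP [ 0.6125 -0.1621  0.1892] tip [ 0.6456 -0.1597  0.1127] F bed [-1.29  0.37 -0.72]
t 28.1 tip-gap in bed mm [-0.3  1.  17.2] dp [-1.3  0.2 17.2] gap 0.252
```

View pics/m1.png

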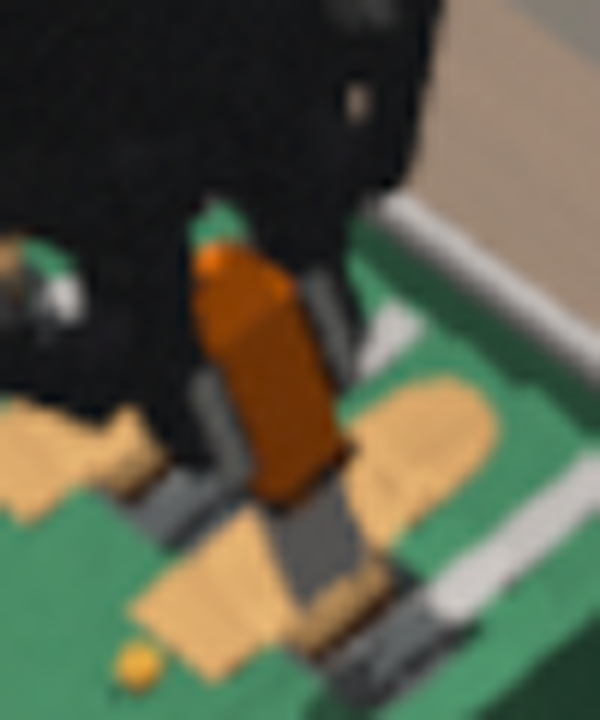

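Call:
{"fn": "carry_out", "kwargs": {
  "rows": [
    {"claw":1,"dp":[-1,0,6],"spin":0},
    {"claw":1,"dp":[0,0,6],"spin":0},
    {"claw":1,"dp":[0,0,4],"spin":0}
  ]
}}

```text
t: 28.48
tcp_pos: [0.6196, -0.1602, 0.1733]
ee_rot: [0.135, 0.681, 0.703, 0.152]
ft_force: [0.4, 0.3, -0.6]
finger_gap: 0.246
```

Run:
```python
from h import *
tipto(3,.0)
```

```text
tool axes in bed(cols x,y,z): [[-0.001, 1.0, 0.007], [1.0, 0.001, 0.021], [0.021, 0.007, -1.0]]
TCP [ 0.6196 -0.1602  0.1733] tip [ 0.6526 -0.1577  0.0968] F bed [ 0.11  0.27 -0.69]
t 28.48 tip-gap in bed mm [-0.1  2.8 -0.2] dp [-2.8  0.1 -0.3] gap 0.246
```

Call:
{"fn": "carry_out", "kwargs": {
  "rows": [
    {"claw":1,"dp":[0,0,4],"spin":0},
    {"claw":1,"dp":[0,0,4],"spin":0}
  ]
}}

```text
t: 28.72
tcp_pos: [0.623, -0.1597, 0.1653]
ee_rot: [0.134, 0.681, 0.703, 0.152]
ft_force: [0.5, 1.0, -1.3]
finger_gap: 0.249
```

Run:
```python
from h import *
tipto(3,.0)
```

```text
tool axes in bed(cols x,y,z): [[-0.002, 1.0, 0.007], [1.0, 0.002, 0.021], [0.021, 0.007, -1.0]]
TCP [ 0.623  -0.1597  0.1653] tip [ 0.6561 -0.1571  0.0888] F bed [-0.04  0.99 -1.38]
t 28.73 tip-gap in bed mm [-0.1  3.3 -8.9] dp [-3.1  0.1 -9. ] gap 0.249
```

Call:
{"fn": "carry_out", "kwargs": {
  "rows": [
    {"claw":1,"dp":[0,0,4],"spin":0}
  ]
}}

```text
t: 28.85
tcp_pos: [0.6247, -0.1596, 0.1613]
ee_rot: [0.134, 0.681, 0.703, 0.152]
ft_force: [-0.6, 0.6, -0.3]
finger_gap: 0.251
```

Run:
```python
from h import *
tipto(3,.0)
```

```text
tool axes in bed(cols x,y,z): [[-0.002, 1.0, 0.007], [1.0, 0.002, 0.021], [0.021, 0.007, -1.0]]
TCP [ 0.6247 -0.1596  0.1613] tip [ 0.6578 -0.157   0.0848] F bed [-0.63  0.62 -0.07]
t 28.85 tip-gap in bed mm [ -0.    3.4 -13.2] dp [ -3.1   0.1 -13.3] gap 0.251
```

Call:
{"fn": "carry_out", "kwargs": {
  "rows": [
    {"claw":1,"dp":[-0.5,0,4],"spin":0}
  ]
}}

```text
t: 28.98
tcp_pos: [0.6265, -0.1606, 0.1576]
ee_rot: [0.135, 0.681, 0.703, 0.152]
ft_force: [-0.9, -0.7, 1.6]
finger_gap: 0.25
```

Run:
```python
from h import *
tipto(3,.0);a=robot.camera('side')
crop('side','pics/m2.png',365,180,50,60,12,a)
```

```text
tool axes in bed(cols x,y,z): [[-0.001, 1.0, 0.008], [1.0, 0.001, 0.02], [0.02, 0.008, -1.0]]
TCP [ 0.6265 -0.1606  0.1576] tip [ 0.6596 -0.158   0.0811] F bed [-0.23 -0.66  1.84]
t 28.98 tip-gap in bed mm [  0.2   2.3 -17.3] dp [ -1.9  -0.1 -17.4] gap 0.25
```

View pics/m2.png

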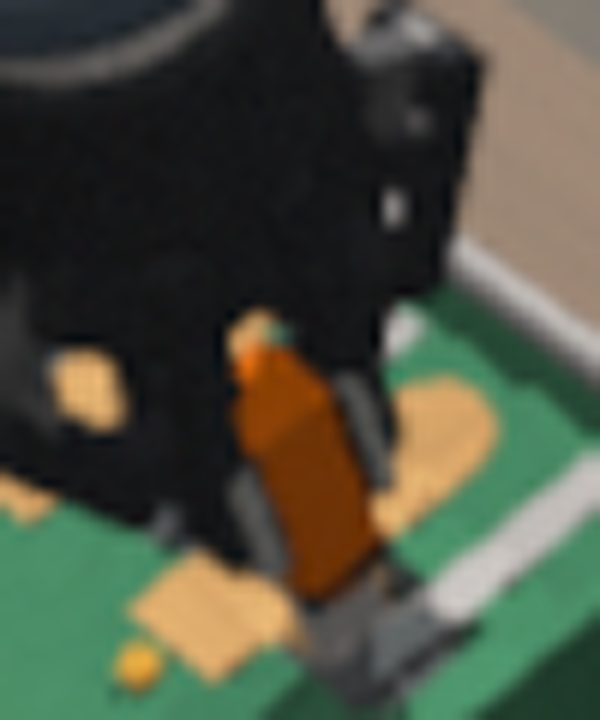

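Light drag only at 17 mm down; it is the free gap. Continue home gently.

Call:
{"fn": "carry_out", "kwargs": {
  "rows": [
    {"claw":1,"dp":[0,0,4],"spin":0},
    {"claw":1,"dp":[0,0,4],"spin":0}
  ]
}}

```text
t: 29.28
tcp_pos: [0.6301, -0.1619, 0.1503]
ee_rot: [0.136, 0.682, 0.703, 0.152]
ft_force: [-2.0, -0.5, 2.8]
finger_gap: 0.249
```

Run:
```python
from h import *
tipto(3,.0)
```

```text
tool axes in bed(cols x,y,z): [[-0.0, 1.0, 0.009], [1.0, 0.0, 0.017], [0.017, 0.009, -1.0]]
TCP [ 0.6301 -0.1619  0.1503] tip [ 0.6633 -0.1596  0.0738] F bed [-0.73 -0.41  3.32]
t 29.27 tip-gap in bed mm [  0.7   0.6 -25.5] dp [ -0.2  -0.4 -25.5] gap 0.249
```

Call:
{"fn": "carry_out", "kwargs": {
  "rows": [
    {"claw":1,"dp":[0,0,4],"spin":0},
    {"claw":1,"dp":[0,0,3],"spin":0}
  ]
}}

```text
t: 29.52
tcp_pos: [0.6331, -0.1617, 0.1434]
ee_rot: [0.136, 0.682, 0.703, 0.152]
ft_force: [-1.2, -1.0, 1.6]
finger_gap: 0.249
```

Run:
```python
from h import *
tipto(3,.0)
```

```text
tool axes in bed(cols x,y,z): [[-0.0, 1.0, 0.009], [1.0, 0.0, 0.018], [0.018, 0.009, -1.0]]
TCP [ 0.6331 -0.1617  0.1434] tip [ 0.6663 -0.1593  0.067 ] F bed [-0.47 -0.93  1.94]
t 29.52 tip-gap in bed mm [  0.8   0.8 -33. ] dp [ -0.2  -0.5 -33. ] gap 0.249
```

Call:
{"fn": "carry_out", "kwargs": {
  "rows": [
    {"claw":1,"dp":[0,-0.5,3],"spin":0},
    {"claw":1,"dp":[0,0,2],"spin":0}
  ]
}}

```text
t: 29.78
tcp_pos: [0.6347, -0.1615, 0.1388]
ee_rot: [0.136, 0.682, 0.703, 0.152]
ft_force: [-18.8, 3.4, 28.3]
finger_gap: 0.249
```

Run:
```python
from h import *
tipto(3,.0)
```

```text
tool axes in bed(cols x,y,z): [[-0.0, 1.0, 0.009], [1.0, 0.0, 0.018], [0.018, 0.009, -1.0]]
TCP [ 0.6347 -0.1615  0.1388] tip [ 0.6679 -0.1591  0.0623] F bed [-6.21  3.86 33.35]
t 29.77 tip-gap in bed mm [  0.4   1.  -37.9] dp [ -0.3  -0.1 -37.9] gap 0.249
```

Call:
{"fn": "carry_out", "kwargs": {
  "rows": [
    {"claw":1,"dp":[0,0,2],"spin":0}
  ]
}}

```text
t: 29.9
tcp_pos: [0.6347, -0.1617, 0.1387]
ee_rot: [0.135, 0.682, 0.702, 0.153]
ft_force: [-27.0, 4.8, 42.0]
finger_gap: 0.248
```

Run:
```python
from h import *
tipto(3,.0);a=robot.camera('side')
crop('side','pics/m3.png',365,180,50,60,12,a)
```

```text
tool axes in bed(cols x,y,z): [[0.001, 1.0, 0.01], [1.0, -0.001, 0.021], [0.021, 0.01, -1.0]]
TCP [ 0.6347 -0.1617  0.1387] tip [ 0.668  -0.1591  0.0622] F bed [-8.31  5.53 49.15]
t 29.9 tip-gap in bed mm [  0.5   1.  -38. ] dp [ -0.2  -0.1 -38. ] gap 0.248
```

View pics/m3.png

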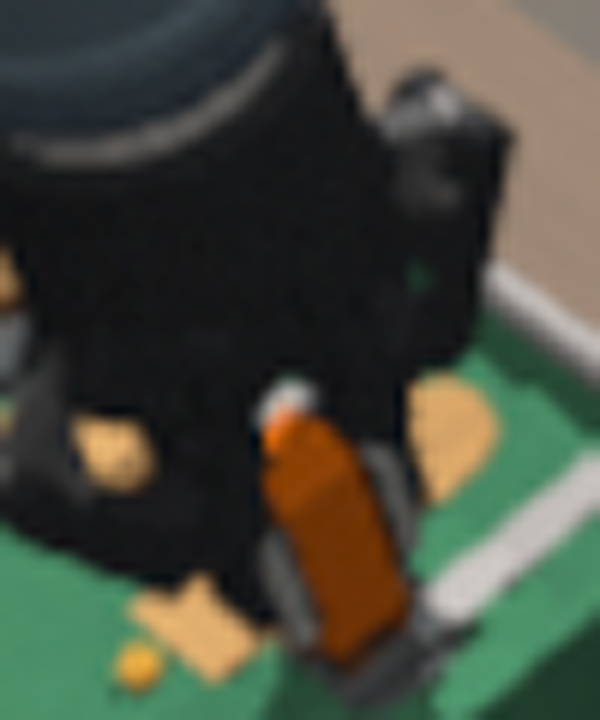

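Call:
{"fn": "carry_out", "kwargs": {
  "rows": [
    {"claw":1,"dp":[0,0,-0.3],"spin":0}
  ]
}}

```text
t: 30.08
tcp_pos: [0.6342, -0.1617, 0.1394]
ee_rot: [0.135, 0.682, 0.702, 0.154]
ft_force: [0.2, -0.7, -2.1]
finger_gap: 0.25
```

Run:
```python
from h import *
tipto(3,.0)
```

```text
tool axes in bed(cols x,y,z): [[0.001, 1.0, 0.01], [1.0, -0.001, 0.021], [0.021, 0.01, -1.0]]
TCP [ 0.6342 -0.1617  0.1394] tip [ 0.6676 -0.159   0.063 ] F bed [-0.66 -0.72 -2.04]
t 30.07 tip-gap in bed mm [  0.4   1.1 -37.1] dp [ -0.3  -0.  -37.2] gap 0.25
```

Call:
{"fn": "carry_out", "kwargs": {
  "rows": [
    {"claw":1,"dp":[0,0,1],"spin":0}
  ]
}}

```text
t: 30.2
tcp_pos: [0.6345, -0.1617, 0.1388]
ee_rot: [0.135, 0.682, 0.702, 0.154]
ft_force: [-10.6, 0.5, 16.9]
finger_gap: 0.249
```

Run:
```python
from h import *
tipto(3,.0)
```

```text
tool axes in bed(cols x,y,z): [[0.001, 1.0, 0.011], [1.0, -0.002, 0.021], [0.021, 0.011, -1.0]]
TCP [ 0.6345 -0.1617  0.1388] tip [ 0.6679 -0.1591  0.0625] F bed [-3.1   0.75 19.72]
t 30.2 tip-gap in bed mm [  0.5   1.  -37.7] dp [ -0.2  -0.1 -37.8] gap 0.249
```

Call:
{"fn": "carry_out", "kwargs": {
  "rows": [
    {"claw":0.5,"dp":[0,0,0.2],"spin":0},
    {"claw":0.5,"dp":[0,0,0],"spin":0}
  ]
}}

```text
t: 30.45
tcp_pos: [0.6348, -0.1605, 0.138]
ee_rot: [0.134, 0.682, 0.703, 0.154]
ft_force: [1.3, 0.1, 0.2]
finger_gap: 0.499
```

Run:
```python
from h import *
tipto(3,.0);a=robot.camera('side')
crop('side','pics/n1.png',355,160,75,80,8,a)
```

```text
tool axes in bed(cols x,y,z): [[0.001, 1.0, 0.01], [1.0, -0.001, 0.023], [0.023, 0.01, -1.0]]
TCP [ 0.6348 -0.1605  0.138 ] tip [ 0.6681 -0.1577  0.0616] F bed [ 1.31  0.07 -0.36]
t 30.45 tip-gap in bed mm [  0.3   2.4 -38.6] dp [ -1.5   0.1 -38.7] gap 0.499
```

View pics/n1.png

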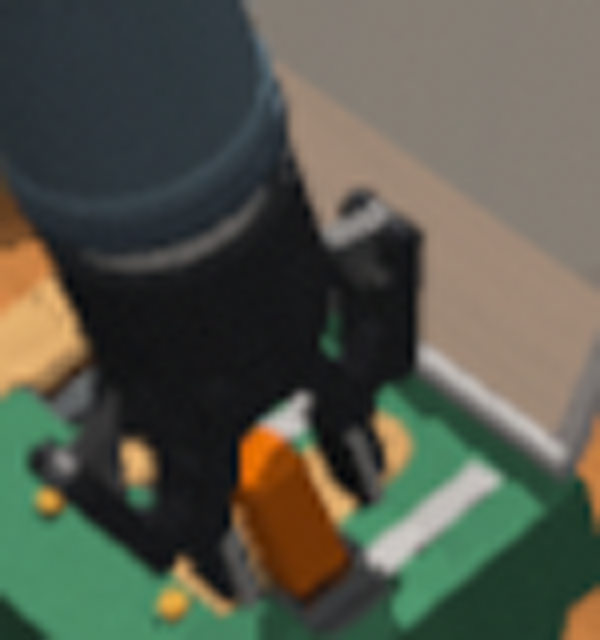

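Call:
{"fn": "carry_out", "kwargs": {
  "rows": [
    {"claw":0.45,"dp":[0,0,-8],"spin":0},
    {"claw":0.45,"dp":[0,0,-15],"spin":0},
    {"claw":0.45,"dp":[0,0,-25],"spin":0},
    {"claw":0.45,"dp":[0,0,-35],"spin":0},
    {"claw":0.45,"dp":[0,-20,-40],"spin":0},
    {"claw":0.45,"dp":[0,-40,-45],"spin":0},
    {"claw":0.45,"dp":[0,-45,-40],"spin":0},
    {"claw":0.45,"dp":[30,-45,-10],"spin":0},
    {"claw":0.45,"dp":[0,0,0],"spin":0}
  ]
}}

```text
t: 31.62
tcp_pos: [0.4118, -0.1481, 0.2862]
ee_rot: [0.13, 0.684, 0.7, 0.157]
ft_force: [0.1, 0.6, -0.3]
finger_gap: 0.552
```

Run:
```python
from h import *
tipto(3,.0);a=robot.camera('side');b=robot.camera('top')
crop('side','pics/n2.png',355,140,95,100,6,a);crop('side','pics/n3.png',0,0,640,400,1.2,a);crop('top','pics/n4.png',0,0,640,400,1.2,b)
```

```text
tool axes in bed(cols x,y,z): [[0.01, 1.0, 0.008], [0.999, -0.01, 0.032], [0.032, 0.008, -0.999]]
TCP [ 0.4118 -0.1481  0.2862] tip [ 0.4449 -0.1446  0.2097] F bed [-0.04  0.59 -0.33]
t 31.62 tip-gap in bed mm [-146.8   21.4  184.7] dp [-25.8 145.6 185.1] gap 0.552
```

View pics/n2.png

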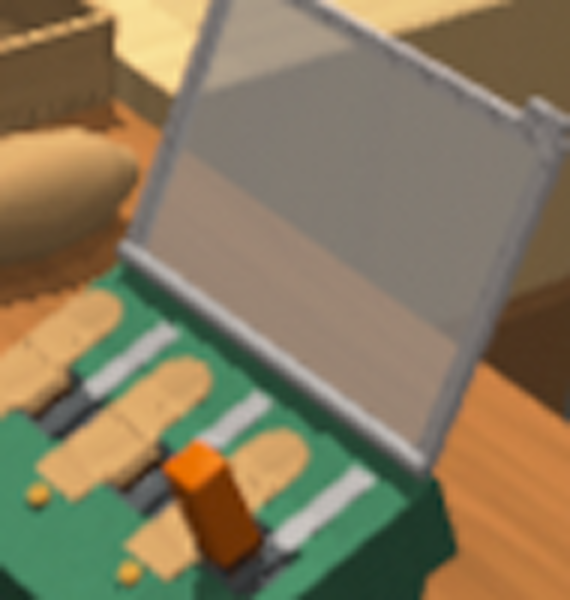

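View pics/n3.png

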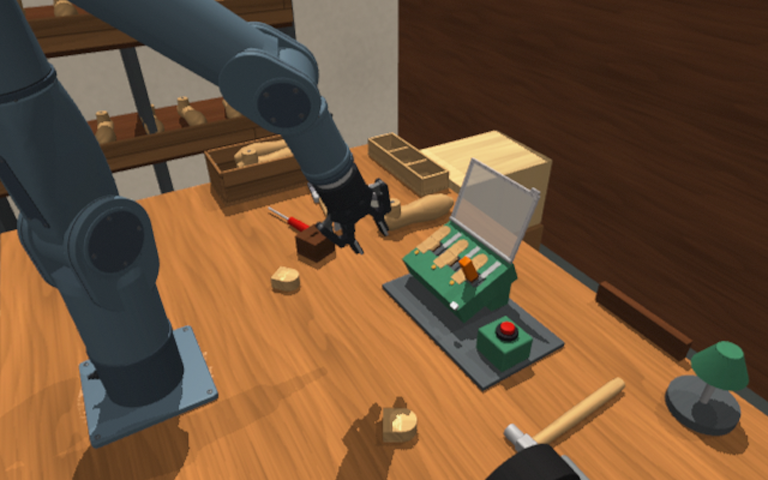

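View pics/n4.png

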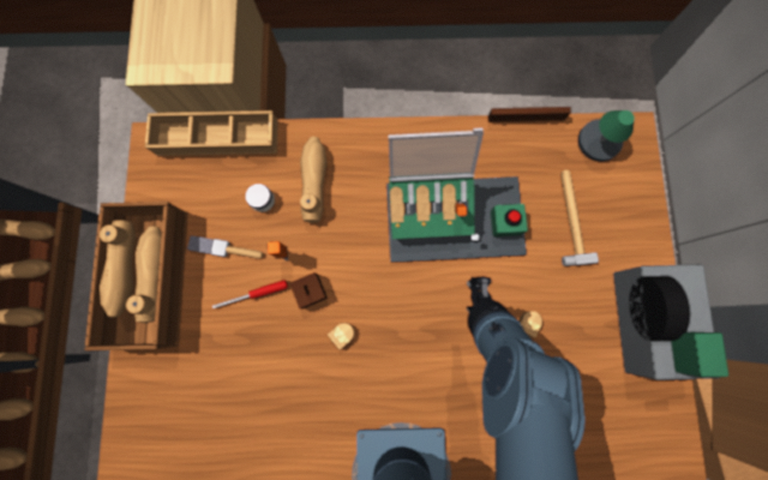

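Run:
```python
from h import *
T=np.array([.6346,-.1617,.1387]);z=np.array([.400,.03,-.916])
print(proj('side',[T+z*.0434,T-z*.0166]),'top cam',proj('top',T-z*.0166))
a=robot.camera('side');b=robot.camera('top')
crop('side','pics/o1.png',375,200,35,40,14,a)
t=robot.trace('feeler','side');print([(r['p'],r['bbox']) for r in t])
print([(r['p'],r['bbox']) for r in robot.trace('feeler','top')])
```

```text
[[393.93341599 231.30737385]
 [388.44504733 217.24546557]] top cam [[386.30010395 174.96762498]]
[(0.55, [336.9, 133.5, 112.7, 133.6]), (0.48, [384.0, 212.9, 11.3, 23.9])]
[(0.56, [378.6, 170.0, 11.9, 10.6]), (0.48, [224.1, 201.0, 17.9, 17.1])]
```

View pics/o1.png

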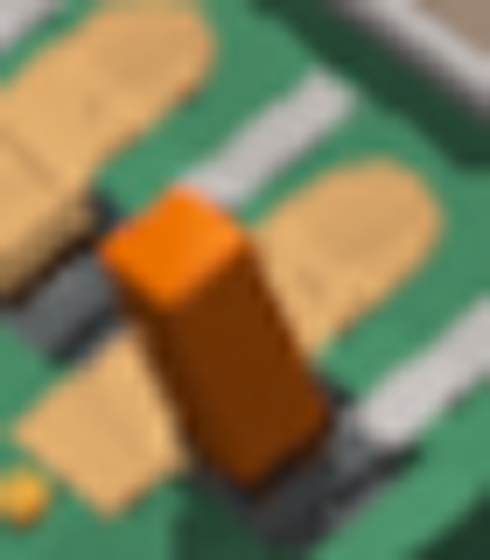

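```bash
python3 -c "
from h import *
print(robot.state()['t']);print(robot.finish_job())"
```

```text
31.925
the job is handed in; nothing more can be done
None
```

The feeler is home in gap 3, the right-hand gap, and released, with the lid open. While seating it I pushed harder than the 30 N blade limit. I handed the job in at about 32 s.

- **Lid:** one press of the button (about 33 N at the bottom of its travel) sprang the lid fully open. It was still open in the last pictures.
- **Finding the gap:** in gaps 2 and 1 the blade met a springy stop at about 13–14 mm, rising at about 1.6 N per mm. I backed out of gap 2 at 14 N and gap 1 at 12 N. Gap 3 gave only a 2–3 N drag, and the blade slid in until the shoulder met the bed.
- **Tilting the blade:** moves cannot tilt the tool directly, so I pushed the arm against its reach limits until the blade was tilted about 23 degrees.
- **Last checks:** the handle's top is within a pixel of where a fully seated handle should be, and no blade shows. The robot is clear, and the other things on the bench look undisturbed.

**Over-force while seating:** when the shoulder met the bed, the wrist force briefly read 33 N and then 49 N, because I sent one step too many. The shoulder was already seated, so most of that load should have gone through the handle's shoulder rather than the blade tip, but I cannot confirm that. I backed off, re-seated it at about 20 N and let go.

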